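# Slide the cap-nut tray through the gap to its stop

## Task

With your fingertips, push the blue tray of cap nuts along the bench, lengthwise through the narrow gap between the two red stock boxes, until its front is against the black rubber stop and it sits square between the yellow lines. It is heaped full, so only slide it, never lift or tip it; leave the other things on the bench where they are.

Things in the scene. Friction and masses are not known exactly. Their poses are not given: they have to be found in the camera images.
- tray: loose blue steel tray heaped with chromed cap nuts: 96 mm wide (its x), 110 mm long (its y), flat walls 34 mm tall; nuts show up to about 50 mm. Origin at the centre of its underside, z up. 0.4 to 0.85 kg, slides with friction. It starts on the station's -y side, up to 35 mm off the gap's centreline and turned up to 0.35 rad
- station: fixed pair of red steel stock boxes with a gap between them. Origin on the bench, mid-gap; its +y is the way the tray travels, x is across. Boxes: x = +-53 to +-143 mm, y = -32 to +32, 45 mm tall. Round aluminium posts (20 mm across, 55 mm tall) at x = +-61, y = +-31 mm leave 102 mm free: 3 mm each side of the tray
- stop (a point): foot of the black rubber stop's face, at x = 0, y = +165 mm in the station's frame; axes as the station's. The face looks to -y, is 130 mm wide and 31 mm tall, and is fixed. Before it yellow lines on the bench (inner edges at x = +-62 mm) mark the parking place; the tray against the stop has its origin 55 mm before this point
- dome_nut: big loose cap nut standing on its hexagon, bright steel, 32 mm across, 32 mm tall, beside the parking place. Origin at its underside; a bystander, to be left alone
- socket: plain upright steel socket (cylinder 28 mm across, 36 mm tall), on the other side of the parking place. Origin at its underside; a bystander, to be left alone
- oil_jar: small closed jar with black cap, 48 mm across, 60 mm tall. Origin at its underside; a bystander, to be left alone
- screwdriver: screwdriver lying on the bench, 200 mm long, along its own x. A bystander, to be left alone
- spanner: steel spanner lying on the bench, 170 mm long, along its own x. A bystander, to be left alone
- washer_cup: grey plastic bowl, 70 mm across, 50 mm tall. Origin at its underside; a bystander, to be left alone
- nut_carton: cardboard carton 70 x 50 x 45 mm. Origin at its underside; a bystander, to be left alone
There are look-alikes about, which are no part of the job. Of the things like the tray, leave any that is orange; of the rest the smaller one is meant.

How it is judged:
By the outcome, as a careful person would: the job done as asked, in the order asked, and still so for the second after the job is handed in, with the robot touching nothing.
It also fails if it takes over 72 s, if anything falls off the work surface, if the arm or the gripper's body presses on something with over 40 N, if the wrist force passes 120 N, or if a joint passes its speed limit or range.

## Robot

A 6-joint arm with a two-finger parallel gripper is mounted at the origin on the work surface. World frame = base frame: x ahead of the robot, y to its left, z up, the work surface at z = 0. Lengths are in mm, angles in rad, forces in N, time in s.
With the tool pointing down it reaches from about 275 to 750 mm from the base axis. Payload 10.2 kg.
Tool frame: the origin (TCP) lies midway between the tips of the shut fingers; the grasp point (between the pads) lies 19 mm behind it (ctrl.grip_depth is the distance from the TCP to the grasp point, in mm); y points along the fingers, x is the direction in which the jaws open and shut, and the axes are right-handed (so a half turn about y gives the same grasp; the last joint's range is limited). The gripper opens to 85 mm and grips with 20 to 120 N. Pads are 22 mm wide; open, the fingers measure 114 mm over their backs; the gripper's body (76 mm by 85 mm) begins 54 mm behind the grasp point. The pads swing forward as they close: fully open they stand 13 mm farther back than shut.
Start: joints at [-1.359, 0.313, 1.498, -0, 1.331, -0.223], TCP at [221.134, -476.163, 192.994] pointing down, gripper open.
Joint ranges: [-2.94, 2.94], [-0.97, 2.17], [0.19, 2.56], [-1.23, 4.37], [0.02, 3.11], [-2.88, 2.88]. Speed limits (rad/s): [2.39, 2.39, 3.01, 3.14, 3.14, 3.14].

## Interface

Orientations are given as a unit quaternion [w, x, y, z].
In Python, from rig import ctrl gives the robot as it stands. The module is installed in compiled form; this text tells all that it offers.
- The arm moves only by the tool drive_tool, never from a script. Its arguments are lists of equal length, an entry for each row: "gripper": the closure, from 0 (fully open) to 1 (shut); "offset": the shift along the tool's x, y, z in m, a list of three; "turn": the turn about the tool's y in degrees. In form: {"gripper": [gripper, ...], "offset": [[tx, ty, tz], ...], "turn": [turn, ...]}. A call has 1 to 20 rows; each row shifts and turns the commanded pose from where the row before left it, along the tool's axes as they then stand; what a row does not reach is not made up. A row lasts 1/12 s, in which the tool goes at most 41.7 mm and 7.16 degrees, less where a joint would pass 70% of its speed; a pose out of reach is approached as far as the arm can. A call is refused whole if a number of a shift passes 0.0417 or a number of a turn 7.16, either way. A call with a gripper value outside its range is refused whole. The fingers move at their own pace and stop on an object; "force" is the grip in N (left out, the last holds). Time passes only in rows, so rows that do not move let the fingers close. It gives the time, the measured TCP pose, the force and the opening at its end, in the units of the state.
- ctrl.sense(): the state, without advancing time (a new reading comes with each control period).
- ctrl.capture(name): name is "scene" or "top" or "wrist"; returns (picture, depth): 400x640x3 uint8, red, green, blue; 400x640 float32, mm along the optical axis (not along the pixel's ray), 0 where there is no reading.
- ctrl.camera_params(name): a dict with "fovy" (degrees; the focal length in pixels is half the picture's height over the tangent of half this angle, whatever the lens; pixels are square), "cx", "cy" (the principal point, pixels), "view" (4x4, takes a point from world to camera coordinates); the wrist camera has in their place "tool_from_camera" (4x4, takes a point from camera to tool coordinates, whose origin is the TCP and whose axes are the tool frame's). Camera axes: x right, y down, z forward; pixel columns grow to the right and rows downward; lengths in mm; the calibration is good to about 2 mm. A picture is of the moment at which its call begins: read the wrist's pose just before it. camera_params takes no time and is no camera call.
- ctrl.finish_job(): hands the job in, once; it reports no verdict.
Trained networks look in the newest picture that a camera, given by its name, has taken for a name from the list of things; names that differ only in an ending like _2 or _b are one class to them, and where a whole thing is asked for, a point or a joint stands for the part that bears it (a point fixed in the world has none). Each returns a list of dicts, best first, with "score" (0 to 1); they miss things now and then, are a little off and sometimes report something else, mostly with a low value. They report only what shows in the picture. A call takes as long as a camera call. They do not tell look-alikes from the thing itself.
- ctrl.boxes_of(camera, query): "centre" ([x, y, z] in mm, in the coordinates of the camera as it stood for that picture, good to about 4 mm: the middle of the surface that is visible of it).
- ctrl.regions_of(camera, query): "mask" (400x640 bool, what is visible of it).
- ctrl.pinpoint(camera, query): "centre" ([x, y, z] in mm, in the coordinates of the camera as it stood for that picture, good to about 4 mm: a listed point, or the origin of a listed thing).
The state is a dict: "time_s": time; "joints": joint angles; "dq": joint speeds; "tau": joint torques, N m; "eef_pos": TCP position; "ee_rot": TCP orientation; "force": force on the tool from outside, world axes, zero at the start; "wrist_torque": the same for the moment, N m; "grip_width": opening from 0.0 (shut) to 1.0 (fully open).
Only numpy, scipy, OpenCV 4.12 (cv2) and the standard library are available. Lean on these libraries where they do the work, as an engineer would, in place of code of your own. Each camera call takes 0.05 s, during which the arm holds its last target.

## Working session

There is one attempt and no reset: what is moved stays moved. The work goes in short steps, Python scripts to look and compute and a tool call to move; the robot and the scene stay as the last step left them, time stands still between calls to the robot, and variables do not carry over. Pictures are saved under pics/ and viewed, and the job is handed in when it is done.

Besides the shell and the picture viewer there is one more tool, called after "Request:" as name([rows], argument=value, ...), one row to a line, values as JSON. drive_tool: Moves the arm, as the interface text tells. Its arguments: {"type":"object","properties":{"gripper":{"type":"array","items":{"type":"number"}},"offset":{"type":"array","items":{"type":"array","items":{"type":"number"}}},"turn":{"type":"array","items":{"type":"number"}},"force":{"type":"number"}},"required":["gripper","offset","turn"]}

```bash
mkdir -p pics; python3 - <<'E'
from rig import ctrl
import cv2,numpy as np
s=ctrl.sense();print(s)
for n in("scene","top"):
    p,d=ctrl.capture(n);cv2.imwrite(f"pics/{n}0.png",p[:,:,::-1]);np.savez(f"{n}0.npz",p=p,d=d)
    print(n,ctrl.camera_params(n))
print(ctrl.camera_params("wrist"))
E
```

```text
{'time_s': 0.0, 'joints': array([-1.35940291e+00,  3.13467765e-01,  1.49849191e+00,  9.95104880e-06,
        1.33100605e+00, -2.23385210e-01]), 'dq': array([-2.28596262e-04,  6.47826134e-04, -1.81370749e-03,  5.81464004e-05,
       -6.23781987e-04,  3.21517421e-04]), 'tau': array([-2.59785345e-03, -4.12266612e+01, -2.59745049e+01, -3.30396506e-04,
        4.21993987e-03,  4.40717798e-06]), 'eef_pos': array([ 221.06283428, -475.82611944,  192.40539173]), 'ee_rot': array([ 0.59641961, -0.59572417,  0.38073075, -0.38005321]), 'force': array([-0.16167558, -0.52416139, -0.29593435]), 'wrist_torque': array([ 0.01291531,  0.03682025, -0.01869743]), 'grip_width': 0.997974370867249}
scene {'fovy': 47.11935163354371, 'cx': 322.21582664074606, 'cy': 197.06928827514417, 'view': array([[-1.32988265e-01,  9.91064546e-01, -1.02560874e-02,
         1.07455976e+02],
       [ 7.51266567e-01,  9.40500911e-02, -6.53263442e-01,
        -3.72917464e+02],
       [-6.46461651e-01, -9.45814277e-02, -7.57061218e-01,
         1.64352038e+03],
       [ 0.00000000e+00,  0.00000000e+00,  0.00000000e+00,
         
[... 192 characters left out ...]
],
       [-9.94786718e-01,  3.71474291e-03, -1.01909699e-01,
         5.23569337e+02],
       [ 1.01972652e-01,  2.66124521e-02, -9.94431172e-01,
         1.22966860e+03],
       [ 0.00000000e+00,  0.00000000e+00,  0.00000000e+00,
         1.00000000e+00]])}
{'fovy': 60.08240211389735, 'cx': 320.7485794059343, 'cy': 196.67005623026608, 'tool_from_camera': array([[ 9.99999959e-01,  3.26105846e-05, -2.83826327e-04,
         1.86587399e-01],
       [ 2.82507569e-04, -2.60826753e-01,  9.65385584e-01,
        -1.80853686e+02],
       [-4.25477110e-05, -9.65385625e-01, -2.60826751e-01,
         6.56870485e+01],
       [ 0.00000000e+00,  0.00000000e+00,  0.00000000e+00,
         1.00000000e+00]])}
```

View pics/scene0.png

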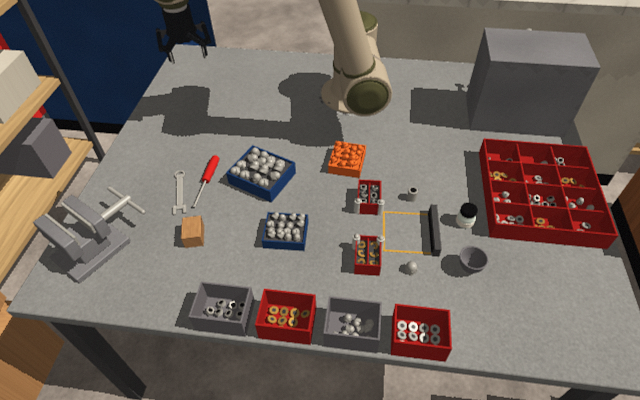

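View pics/top0.png

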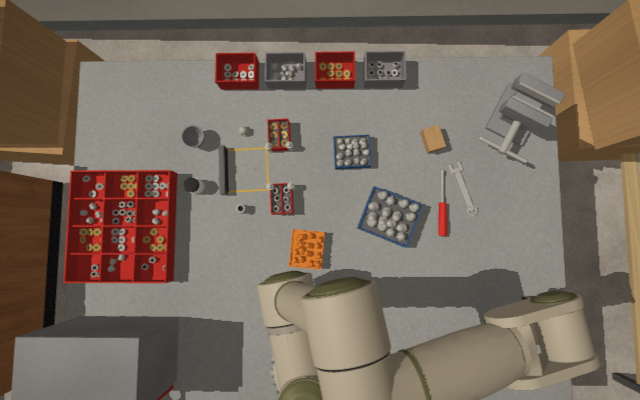

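The target is the smaller blue tray, at about (352,152) in the top view. The gap is at about (280,165) and the stop at (224,170). The larger blue tray (391,215) and the orange tray (307,249) are look-alikes. Next I'll measure poses.

```bash
cat > h.py <<'E'
import numpy as np,cv2
from rig import ctrl
from scipy.spatial.transform import Rotation as R
def world(d,n):
    c=ctrl.camera_params(n);f=200/np.tan(np.radians(c["fovy"]/2))
    v,u=np.mgrid[0:400,0:640]
    P=np.stack([(u-c["cx"])/f*d,(v-c["cy"])/f*d,d],-1)
    V=np.linalg.inv(c["view"]);return P@V[:3,:3].T+V[:3,3]
def c2w(n,p):
    V=np.linalg.inv(ctrl.camera_params(n)["view"]);return V[:3,:3]@p+V[:3,3]
def tool():
    s=ctrl.sense();q=s["ee_rot"];return s["eef_pos"],R.from_quat([q[1],q[2],q[3],q[0]]).as_matrix(),s
E
python3 - <<'E'
from h import *
p,r,s=tool();print(r.round(3))
for n in("top","scene"):
    for q in("tray","station","stop","dome_nut","socket"):
        for x in ctrl.pinpoint(n,q) if 0 else (ctrl.capture(n) and ctrl.pinpoint(n,q))[:3]: print(n,q,round(x["score"],2),c2w(n,x["centre"]).round(1))
z=np.load("top0.npz");W=world(z["d"],"top");hsv=cv2.cvtColor(z["p"],cv2.COLOR_RGB2HSV)
print("bench z",np.median(W[120:200,400:415,2]))
H,S,V=[hsv[...,i].astype(int) for i in range(3)]
blue=(H>100)&(H<125)&(S>110)&(V>40)
m=np.zeros_like(blue);m[125:178,325:378]=blue[125:178,325:378]
pts=W[m];print(len(pts),np.percentile(pts[:,2],[5,50,95]))
for zl in(28,):
    t=pts[(pts[:,2]>zl)&(pts[:,2]<42)];print(len(t),cv2.minAreaRect(t[:,:2].astype(np.float32)))
yel=(H>15)&(H<32)&(S>120)&(V>100);m=np.zeros_like(yel);m[140:200,226:272]=1;m&=yel
print("yellow",m.sum(),cv2.minAreaRect(W[m][:,:2].astype(np.float32)))
# red boxes
red=((H<6)|(H>174))&(S>130)
for a,b in((115,158),(178,220)):
    m=np.zeros_like(red);m[a:b,262:300]=1;m&=red
    t=W[m];t=t[(t[:,2]>38)&(t[:,2]<52)];print("red",len(t),cv2.minAreaRect(t[:,:2].astype(np.float32)))
blk=(V<60);m=np.zeros_like(blk);m[140:200,215:232]=1;m&=blk
t=W[m];t=t[(t[:,2]>25)&(t[:,2]<37)];print("stop",len(t),cv2.minAreaRect(t[:,:2].astype(np.float32)))
big=lambda im:cv2.resize(im,None,fx=4,fy=4,interpolation=cv2.INTER_CUBIC)
cv2.imwrite("pics/topz.png",big(z["p"][110:230,200:400,::-1]))
E
```

```text
[[ 0.421 -0.     0.907]
 [-0.907  0.001  0.421]
 [-0.001 -1.     0.   ]]
top tray 0.59 [ 644.2 -123.7   -4.4]
top tray 0.59 [356.4  16.6  -2.2]
top tray 0.58 [ 443.8 -229.9   -2.7]
top stop 0.71 [589.3 256.   -0.7]
top stop 0.64 [ 488.  -390.    -5.6]
top dome_nut 0.4 [714.4 210.9   0.9]
top socket 0.51 [468.4 215.2  -3.5]
scene tray 0.77 [ 4.485e+02 -2.280e+02  2.000e-01]
scene tray 0.66 [3.53e+02 1.64e+01 3.00e-01]
scene tray 0.6 [590.5 257.5  -3.2]
scene station 0.68 [602.8  97.1   1.4]
scene stop 0.81 [591.6 259.4  -2.2]
scene dome_nut 0.69 [715.1 213.7   5.1]
scene socket 0.46 [473.8 209.7  -5.3]
scene socket 0.18 [717.7 214.2   5.4]
bench z -0.07420255348552018
110 [18.94742587 32.34878794 37.11502541]
92 ((641.28662109375, -123.17292022705078), (96.68119049072266, 107.86335754394531), 2.3644349575042725)
yellow 168 ((592.8170776367188, 197.45327758789062), (136.48983764648438, 122.24268341064453), 2.5369393825531006)
red 123 ((694.2386474609375, 98.04552459716797), (90.46765899658203, 64.03910827636719), 0.353831946849823)
red 119 ((498.55511474609375, 88.9675521850586), (90.26957702636719, 64.04139709472656), 4.451388835906982)
stop 92 ((587.852294921875, 260.1380310058594), (143.95156860351562, 5.918933868408203), 2.548717498779297)
```

View pics/topz.png

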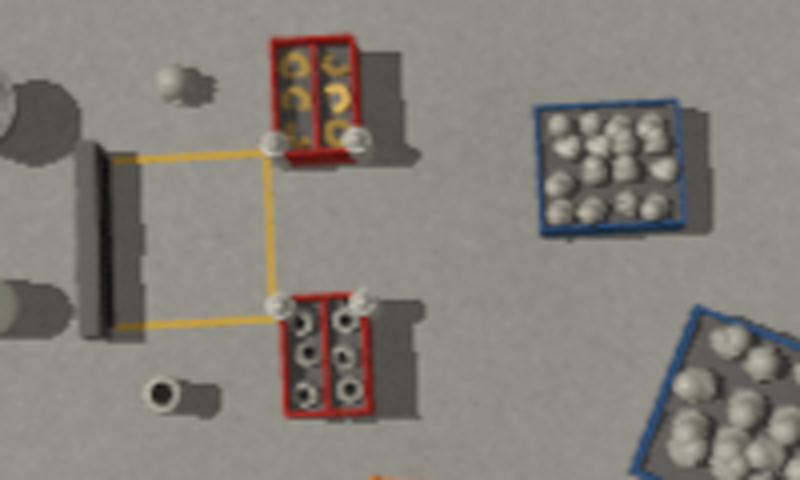

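Station axis is +2.66° from world. Mid-gap is at (596.4, 93.5), and the tray is at (641.3, −123.2), about square and 35 mm off to +x. The plan is a two-finger side push to the centreline, followed by a straight push from behind.

Request:
drive_tool([
  [0,0,0],
  [0,0,0],
  [0,0,0],
  [0,0,0],
], gripper=[0.45,0.45,0.45,0.45], turn=[5.55,5.55,5.55,5.55])

```text
time_s: 1.43
eef_pos: [221.1, -476.2, 193.0]
ee_rot: [0.511, -0.511, 0.489, -0.489]
force: [-0.2, 0.3, 0.3]
grip_width: 0.55
```

Request:
drive_tool([
  [-0.0167,0,0.0254],
  [-0.0167,0,0.0254],
  [-0.0167,0,0.0254],
  [-0.0167,0,0.0254],
  [-0.0167,0,0.0254],
  [-0.0167,0,0.0254],
  [-0.0167,0,0.0254],
  [-0.0167,0,0.0254],
  [-0.0167,0,0.0254],
  [-0.0167,0,0.0254],
  [-0.0167,0,0.0254],
  [-0.0167,0,0.0254],
  [-0.0167,0,0.0254],
  [-0.0167,0,0.0254],
  [-0.0167,0,0.0254],
  [-0.0167,0,0.0254],
  [-0.0167,0,0.0254],
  [-0.0167,0,0.0254],
  [-0.0167,0,0.0254],
  [-0.0167,0,0.0254],
], gripper=[0.45,0.45,0.45,0.45,0.45,0.45,0.45,0.45,0.45,0.45,0.45,0.45,0.45,0.45,0.45,0.45,0.45,0.45,0.45,0.45], turn=[0,0,0,0,0,0,0,0,0,0,0,0,0,0,0,0,0,0,0,0])

```text
time_s: 3.1
eef_pos: [713.7, -117.4, 193.0]
ee_rot: [-0.512, 0.512, -0.488, 0.488]
force: [0.5, -0.9, 1.4]
grip_width: 0.552
```

```bash
cat >> h.py <<'E'
C0=np.array([596.4,93.5]);xh=np.array([.9989,.0464]);uh=np.array([-.0464,.9989])
def st(p): return np.array([(np.asarray(p)[:2]-C0)@xh,(np.asarray(p)[:2]-C0)@uh])
def rep():
    p,r,s=tool();print("t",round(s["time_s"],2),"tcp",p.round(1),"st",st(p).round(1),"xang",np.degrees(np.arctan2(r[1,0],r[0,0])).round(2),"down",r[:,1].round(3),"F",s["force"].round(1),"g",round(s["grip_width"],2),"j",s["joints"].round(2))
E
python3 - <<'E'
from h import *
rep()
p,r,s=tool()
im,d=ctrl.capture("wrist");cv2.imwrite("pics/w1.png",im[:,:,::-1]);np.savez("w1.npz",p=im,d=d,pos=p,r=r)
im,d=ctrl.capture("scene");cv2.imwrite("pics/s1.png",im[:,:,::-1])
E
```

```text
t 3.1 tcp [ 713.7 -117.4  193. ] st [ 107.4 -216.1] xang -87.28 down [-0.  0. -1.] F [ 0.5 -0.9  1.4] g 0.55 j [-0.32  0.8   0.72 -0.    1.62  1.2 ]
```

View pics/w1.png

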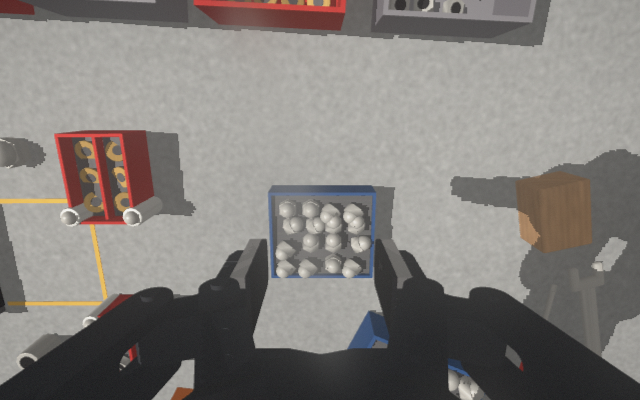

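View pics/s1.png

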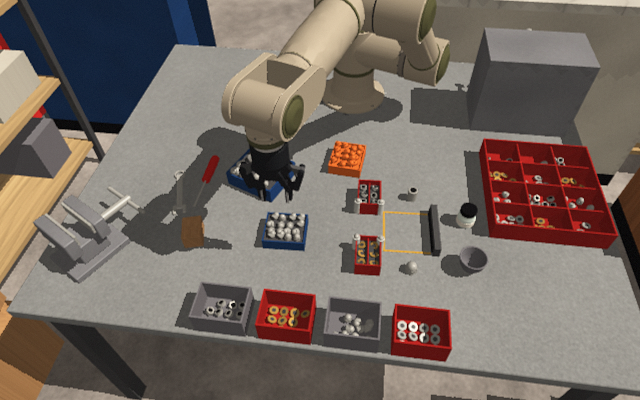

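The wrist view shows the tray square to the tool, at pixels (268–375, 186–278). I'll refine its pose and the gap pose from this view.

```bash
cat >> h.py <<'E'
def wworld(z):
    c=ctrl.camera_params("wrist");f=200/np.tan(np.radians(c["fovy"]/2));d=z["d"]
    v,u=np.mgrid[0:400,0:640]
    P=np.stack([(u-c["cx"])/f*d,(v-c["cy"])/f*d,d],-1)
    T=c["tool_from_camera"];P=P@T[:3,:3].T+T[:3,3]
    return P@z["r"].T+z["pos"]
def blues(im):
    hsv=cv2.cvtColor(im,cv2.COLOR_RGB2HSV).astype(int);return (hsv[...,0]>100)&(hsv[...,0]<125)&(hsv[...,1]>110)&(hsv[...,2]>40)
def trayrect(W,m,near,rad=85,tag=""):
    t=W[m];t=t[(t[:,2]>29)&(t[:,2]<40)&(np.hypot(*(t[:,:2]-near).T)<rad)]
    c,wh,a=cv2.minAreaRect(t[:,:2].astype(np.float32))
    print(tag,len(t),"tray",np.round(c,1),"st",st(c).round(1),np.round(wh,1),"ang rel st",round((a-2.66+45)%90-45,2))
E
python3 - <<'E'
from h import *
z=np.load("w1.npz");W=wworld(z)
trayrect(W,blues(z["p"]),np.array([641,-123]),tag="wrist")
hsv=cv2.cvtColor(z["p"],cv2.COLOR_RGB2HSV).astype(int)
red=((hsv[...,0]<6)|(hsv[...,0]>174))&(hsv[...,1]>130);red[230:]=0;red[:120]=0
t=W[red];t=t[(t[:,2]>40)&(t[:,2]<50)];print(cv2.minAreaRect(t[:,:2].astype(np.float32)))
im,d=ctrl.capture("scene");W=world(d,"scene")
trayrect(W,blues(im),np.array([641,-123]),tag="scene")
E
```

```text
wrist 298 tray [ 644.5 -121.9] st [  38.  -217.4] [ 95.1 108.2] ang rel st -0.02
((697.2246704101562, 100.73531341552734), (89.79981994628906, 65.26666259765625), 2.8447437286376953)
scene 166 tray [ 648.  -120.5] st [  41.6 -216.1] [100.9 110.1] ang rel st -0.14
```

Request:
drive_tool([
  [0,0.02,0.004],
  [0,0.025,0],
  [0,0.025,0],
  [0,0.025,0],
  [0,0.025,0],
  [0,0.025,0],
  [0,0.02,0],
  [0,0.013,0],
  [0,0,0],
], gripper=[0.45,0.45,0.45,0.45,0.45,0.45,0.45,0.45,0.45], turn=[0,0,0,0,0,0,0,0,0])

```text
time_s: 4.0
eef_pos: [714.8, -118.6, 12.1]
ee_rot: [-0.511, 0.512, -0.49, 0.487]
force: [0.1, -0.0, -1.2]
grip_width: 0.553
```

```bash
python3 - <<'E'
from h import *
rep()
p,r,s=tool()
im,d=ctrl.capture("wrist");cv2.imwrite("pics/w2.png",im[:,:,::-1]);np.savez("w2.npz",p=im,d=d,pos=p,r=r)
im,d=ctrl.capture("scene");cv2.imwrite("pics/s2.png",cv2.resize(im[120:280,180:420,::-1],None,fx=3,fy=3))
E
```

```text
t 4.0 tcp [ 714.8 -118.6   12.1] st [ 108.5 -217.4] xang -87.34 down [-0.005  0.001 -1.   ] F [ 0.1 -0.  -1.2] g 0.55 j [-0.33  0.93  0.96 -0.    1.26  1.2 ]
```

View pics/w2.png

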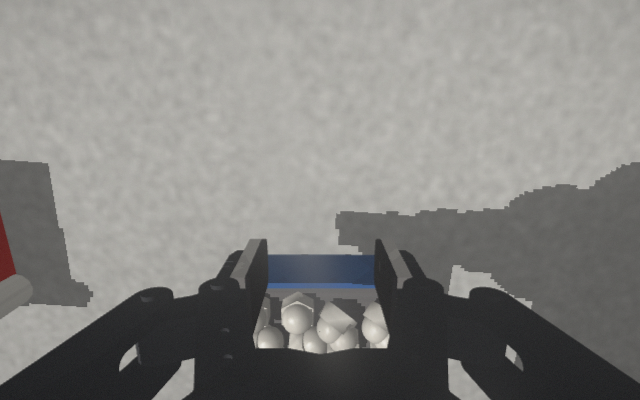

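View pics/s2.png

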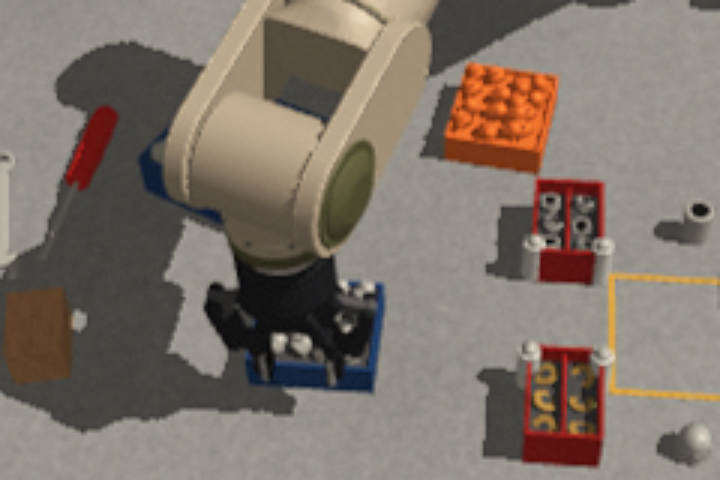

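Request:
drive_tool([
  [0,0,-0.004],
  [0,0,-0.004],
  [0,0,-0.004],
  [0,0,-0.004],
  [0,0,-0.004],
  [0,0,-0.004],
  [0,0,-0.004],
  [0,0,-0.004],
  [0,0,-0.004],
  [0,0,-0.003],
  [0,0,-0.001],
  [0,0,0],
], gripper=[0.45,0.45,0.45,0.45,0.45,0.45,0.45,0.45,0.45,0.45,0.45,0.45], turn=[0,0,0,0,0,0,0,0,0,0,0,0])

```text
time_s: 5.1
eef_pos: [676.6, -120.2, 15.1]
ee_rot: [-0.512, 0.512, -0.488, 0.488]
force: [-0.0, -0.0, 0.5]
grip_width: 0.55
```

```bash
python3 - <<'E'
from h import *
rep()
p,r,s=tool()
im,d=ctrl.capture("wrist");cv2.imwrite("pics/w3.png",im[:,:,::-1]);np.savez("w3.npz",p=im,d=d,pos=p,r=r)
W=wworld(dict(p=im,d=d,pos=p,r=r));m=blues(im);m[300:]=0
t=W[m];t=t[(t[:,2]>5)&(t[:,2]<40)]
print(len(t));S=np.array([st(q) for q in t]);print(np.percentile(S,[1,50,99],axis=0).round(1)); 
im,d=ctrl.capture("scene");cv2.imwrite("pics/s3.png",cv2.resize(im[120:280,180:420,::-1],None,fx=3,fy=3))
trayrect(world(d,"scene"),blues(im),np.array([612,-123]),tag="scene")
E
```

```text
t 5.1 tcp [ 676.6 -120.2   15.1] st [  70.2 -217.2] xang -87.29 down [-0. -0. -1.] F [-0.  -0.   0.5] g 0.55 j [-0.35  0.83  1.13 -0.    1.18  1.18]
1138
[[  51.9 -271.7]
 [  83.7 -224.9]
 [  85.7 -162.7]]
scene 76 tray [ 647.1 -120.5] st [  40.7 -216.2] [ 97.2 110.3] ang rel st 0.32
```

View pics/w3.png

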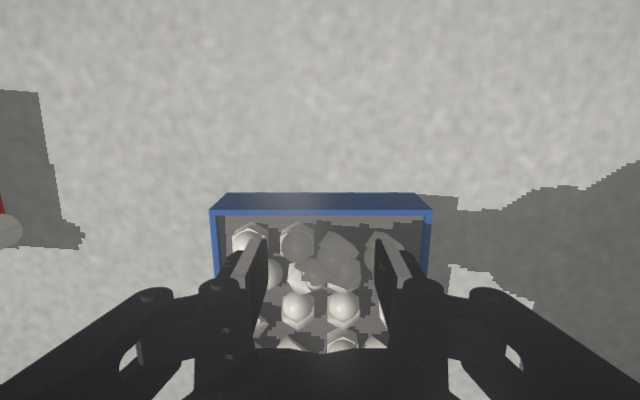

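View pics/s3.png

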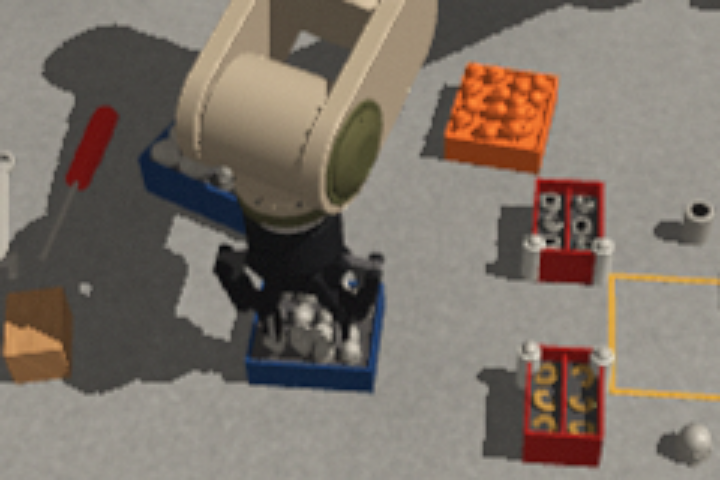

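The tray did not move, and the fingers look to be over or inside it. I'll check the real fingertip height and position before moving again.

```bash
python3 - <<'E'
from h import *
for n in("w2","w3"):
    z=np.load(n+".npz");W=wworld(z);print(n,z["pos"].round(1))
    c=(W-z["pos"])@z["r"]
    for (u,v) in((257,242),(252,260),(262,245),(258,300),(388,245),(395,260),(380,242),(320,100),(320,200),(320,212),(320,270)):
        print((u,v),z["p"][v,u],z["d"][v,u].round(1),W[v,u].round(1),"tool",c[v,u].round(1))
im=z["p"];cv2.imwrite("pics/w3z.png",cv2.resize(im[180:380,180:460,::-1],None,fx=2.8,fy=2.8))
E
```

```text
w2 [ 714.8 -118.6   12.1]
(257, 242) [119 117 113] 142.0 [724.6 -92.3  60.8] tool [-25.9 -48.6  10.8]
(252, 260) [78 77 75] 126.1 [724.6 -93.4  77.3] tool [-24.8 -65.1  10.6]
(262, 245) [68 68 67] 138.4 [725.  -95.   64.4] tool [-23.2 -52.3  11. ]
(258, 300) [46 44 46] 130.4 [708.2 -95.6  77.4] tool [-23.4 -65.2  -5.8]
(388, 245) [105 103 101] 139.4 [ 726.9 -145.6   63.3] tool [ 27.4 -51.3  10.6]
(395, 260) [106 104 101] 125.5 [ 727.2 -145.4   77.7] tool [ 27.2 -65.7  10.8]
(380, 242) [52 51 51] 141.6 [ 727.1 -142.7   61.1] tool [ 24.5 -49.   10.9]
(320, 100) [180 178 174] 185.5 [ 7.821e+02 -1.153e+02  1.000e-01] tool [-0.2 11.8 67.4]
(320, 200) [173 173 167] 199.7 [ 7.266e+02 -1.178e+02  7.000e-01] tool [-0.2 11.4 11.8]
(320, 212) [171 170 166] 202.5 [ 7.190e+02 -1.182e+02 -2.000e-01] tool [-0.2 12.3  4.3]
(320, 270) [79 87 99] 190.9 [ 691.8 -119.5   19.4] tool [ -0.2  -7.1 -23.1]
w3 [ 676.6 -120.2   15.1]
(257, 242) [124 121 118] 140.0 [687.  -94.2  65.6] tool [-25.5 -50.5  11.5]
(252, 260) [81 80 78] 125.5 [686.3 -95.1  80.8] tool [-24.7 -65.7  10.9]
(262, 245) [62 63 62] 139.1 [686.3 -96.4  66.8] tool [-23.3 -51.7  10.7]
(258, 300) [51 49 48] 130.0 [669.9 -97.2  80.6] tool [-23.3 -65.5  -5.6]
(388, 245) [112 110 106] 139.4 [ 688.5 -147.1   66.4] tool [ 27.4 -51.4  10.6]
(395, 260) [112 110 107] 125.9 [ 688.6 -147.    80.4] tool [ 27.3 -65.3  10.7]
(380, 242) [49 49 50] 141.5 [ 688.7 -144.2   64.1] tool [ 24.5 -49.   10.9]
(320, 100) [182 180 175] 189.2 [ 7.440e+02 -1.169e+02 -5.000e-01] tool [-0.2 15.6 67.5]
(320, 200) [ 80  88 103] 185.2 [ 692.4 -119.3   17.7] tool [-0.2 -2.6 15.7]
(320, 212) [ 91 112 151] 170.3 [ 690.7 -119.4   33.5] tool [ -0.1 -18.5  14.1]
(320, 270) [121 119 114] 168.8 [ 663.8 -120.7   42.3] tool [ -0.1 -27.2 -12.8]
```

View pics/w3z.png

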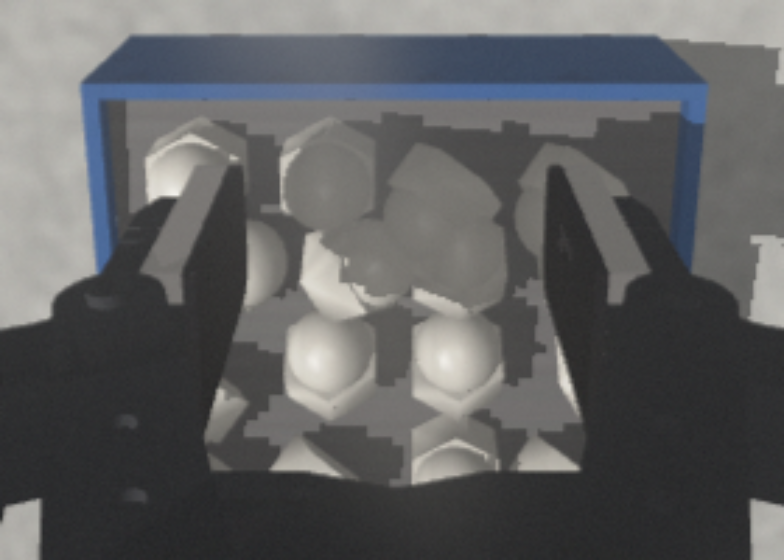

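```bash
python3 - <<'E'
from h import *
print(ctrl.grip_depth)
im,d=ctrl.capture("scene");W=world(d,"scene")
m=(np.abs(W[...,0]-676)<60)&(np.abs(W[...,1]+120)<75)&(W[...,2]>30)&(W[...,2]<140)&(im.max(-1)<75)
t=W[m];print(len(t));S=np.c_[np.array([st(q) for q in t]),t[:,2]]
o=np.argsort(S[:,2]);print(S[o][:40].round(0).tolist())
cv2.imwrite("pics/s3z.png",cv2.resize(im[200:255,240:320,::-1],None,fx=8,fy=8,interpolation=cv2.INTER_NEAREST))
E
```

```text
18.700000000000003
526
[[65.0, -194.0, 30.0], [29.0, -242.0, 30.0], [80.0, -261.0, 30.0], [90.0, -228.0, 30.0], [73.0, -214.0, 30.0], [74.0, -230.0, 30.0], [77.0, -222.0, 30.0], [60.0, -169.0, 30.0], [73.0, -220.0, 30.0], [49.0, -242.0, 30.0], [89.0, -212.0, 30.0], [87.0, -186.0, 30.0], [43.0, -243.0, 30.0], [87.0, -236.0, 31.0], [88.0, -163.0, 31.0], [88.0, -210.0, 31.0], [36.0, -238.0, 31.0], [61.0, -269.0, 31.0], [35.0, -185.0, 31.0], [88.0, -241.0, 31.0], [77.0, -264.0, 31.0], [74.0, -227.0, 31.0], [42.0, -237.0, 31.0], [88.0, -238.0, 31.0], [9.0, -240.0, 31.0], [41.0, -219.0, 31.0], [65.0, -271.0, 31.0], [68.0, -268.0, 31.0], [50.0, -170.0, 31.0], [80.0, -263.0, 31.0], [61.0, -264.0, 31.0], [65.0, -268.0, 31.0], [52.0, -270.0, 31.0], [36.0, -241.0, 31.0], [56.0, -238.0, 31.0], [87.0, -189.0, 31.0], [88.0, -194.0, 31.0], [89.0, -248.0, 31.0], [69.0, -241.0, 31.0], [87.0, -267.0, 32.0]]
```

View pics/s3z.png

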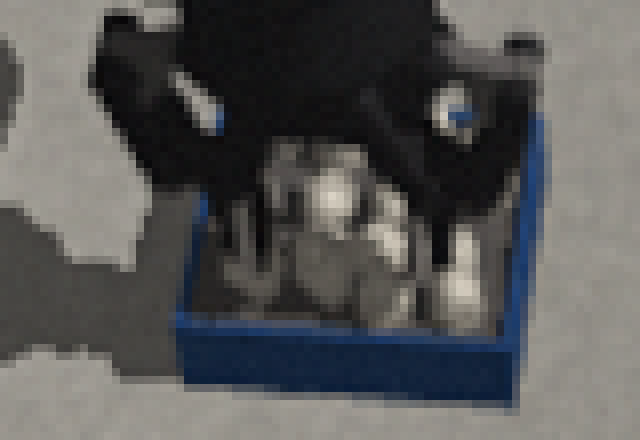

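```bash
python3 - <<'E'
from h import *
im,d=ctrl.capture("scene");W=world(d,"scene")
for u in (294,295,272,270):
  for v in range(218,240,2): print(u,v,im[v,u],st(W[v,u]).round(0),W[v,u,2].round(0))
E
```

```text
294 218 [17 17 19] [  63. -185.] 104.0
294 220 [19 20 20] [  69. -184.] 104.0
294 222 [23 22 24] [  80. -183.] 111.0
294 224 [25 23 24] [  85. -182.] 110.0
294 226 [23 22 25] [  85. -183.] 101.0
294 228 [15 15 16] [  79. -184.] 84.0
294 230 [14 13 15] [  80. -184.] 78.0
294 232 [ 9  9 12] [  81. -185.] 70.0
294 234 [84 83 76] [  76. -186.] 55.0
294 236 [89 85 78] [  76. -187.] 46.0
294 238 [85 81 74] [  75. -187.] 37.0
295 218 [16 17 17] [  65. -182.] 108.0
295 220 [19 18 18] [  72. -181.] 109.0
295 222 [22 21 22] [  78. -181.] 108.0
295 224 [22 21 21] [  79. -181.] 101.0
295 226 [18 18 20] [  87. -180.] 104.0
295 228 [13 13 15] [  77. -182.] 83.0
295 230 [19 19 21] [  78. -182.] 75.0
295 232 [13 12 13] [  78. -183.] 67.0
295 234 [130 125 113] [  66. -186.] 42.0
295 236 [140 137 123] [  74. -185.] 44.0
295 238 [106 102  94] [  79. -184.] 42.0
272 218 [19 17 18] [  87. -234.] 130.0
272 220 [22 21 22] [  90. -234.] 126.0
272 222 [38 38 36] [  70. -241.] 91.0
272 224 [11 10 11] [  73. -240.] 88.0
272 226 [9 8 9] [  78. -240.] 86.0
272 228 [11  9 11] [  80. -240.] 80.0
272 230 [9 7 6] [  84. -240.] 78.0
272 232 [32 29 30] [  85. -240.] 70.0
272 234 [73 70 66] [  84. -241.] 60.0
272 236 [88 85 78] [  76. -245.] 40.0
272 238 [63 61 58] [  74. -246.] 28.0
270 218 [19 20 20] [  88. -239.] 131.0
270 220 [20 18 21] [  90. -239.] 126.0
270 222 [17 16 19] [  84. -241.] 111.0
270 224 [26 26 26] [  83. -243.] 101.0
270 226 [82 79 74] [  83. -243.] 93.0
270 228 [83 80 76] [  81. -245.] 81.0
270 230 [89 86 82] [  82. -245.] 74.0
270 232 [80 76 73] [  82. -246.] 66.0
270 234 [89 86 81] [  70. -251.] 40.0
270 236 [68 65 60] [  74. -250.] 37.0
270 238 [63 60 57] [  76. -250.] 31.0
```

Two cameras agree that the real fingertips are about 47 mm higher than the reported TCP implies. At "z=15" they are at about 62 mm, so they passed over the nuts without contact. I'll back out and lower according to the measured tips.

Request:
drive_tool([
  [0,0,0.012],
  [0,0,0.014],
  [0,0,0.013],
  [0,0,0],
  [0,0.015,0],
  [0,0.015,0],
  [0,0,0],
], gripper=[0.45,0.45,0.45,0.45,0.45,0.45,0.45], turn=[0,0,0,0,0,0,0])

```text
time_s: 5.88
eef_pos: [713.5, -117.8, -18.4]
ee_rot: [-0.511, 0.513, -0.49, 0.486]
force: [0.2, -0.3, 0.2]
grip_width: 0.551
```

```bash
python3 - <<'E'
from h import *
rep()
p,r,s=tool()
im,d=ctrl.capture("wrist");cv2.imwrite("pics/w4.png",im[:,:,::-1]);np.savez("w4.npz",p=im,d=d,pos=p,r=r)
im,d=ctrl.capture("scene");cv2.imwrite("pics/s4.png",cv2.resize(im[170:270,220:360,::-1],None,fx=5,fy=5))
W=world(d,"scene")
dark=im.max(-1)<100
m=dark&(np.abs(W[...,0]-714)<14)&(np.abs(W[...,1]+119)<60)&(W[...,2]>8)
print(np.percentile(W[m][:,2],[1,5,20,50]).round(1), m.sum())
trayrect(W,blues(im),np.array([641,-123]),tag="scene")
E
```

```text
t 5.88 tcp [ 713.5 -117.8  -18.4] st [ 107.2 -216.5] xang -87.29 down [-0.005  0.002 -1.   ] F [ 0.2 -0.3  0.2] g 0.55 j [-0.33  0.96  0.98 -0.    1.21  1.2 ]
[ 30.5  42.   73.3 100.7] 535
scene 56 tray [ 646.8 -120.4] st [  40.4 -216. ] [ 99.7 110. ] ang rel st -0.37
```

View pics/s4.png

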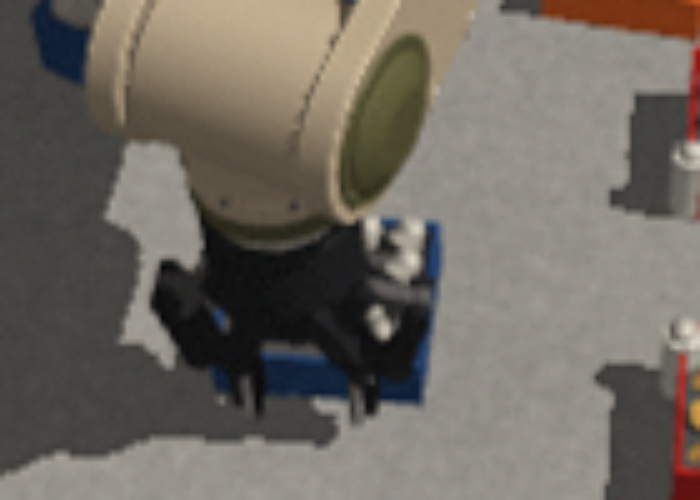

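View pics/w4.png

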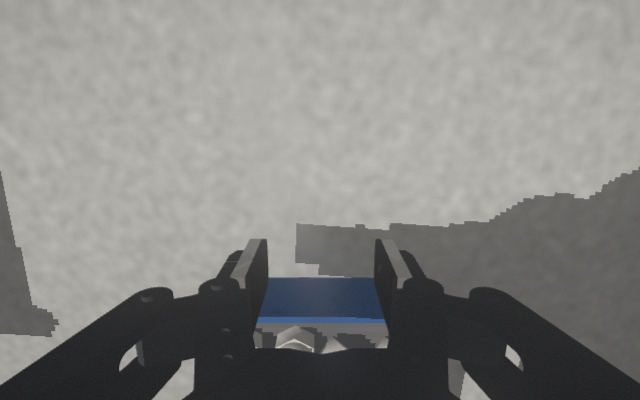

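Request:
drive_tool([
  [0,0.005,0],
  [0,0.005,0],
  [0,0.003,0],
  [0,0,-0.004],
  [0,0,-0.004],
  [0,0,-0.004],
], gripper=[0.45,0.45,0.45,0.45,0.45,0.45], turn=[0,0,0,0,0,0])

```text
time_s: 6.48
eef_pos: [703.4, -119.0, -27.8]
ee_rot: [0.512, -0.512, 0.488, -0.488]
force: [-0.1, -0.2, 0.1]
grip_width: 0.55
```

Request:
drive_tool([
  [0,0,-0.003],
  [0,0,-0.003],
  [0,0,-0.003],
  [0,0,-0.002],
  [0,0,0],
], gripper=[0.45,0.45,0.45,0.45,0.45], turn=[0,0,0,0,0])

```text
time_s: 6.9
eef_pos: [692.5, -119.5, -27.7]
ee_rot: [-0.512, 0.512, -0.488, 0.488]
force: [1.4, -0.1, 0.3]
grip_width: 0.552
```

```bash
cat >> h.py <<'E'
def look(tag,near):
    rep();p,r,s=tool()
    im,d=ctrl.capture("wrist");z=dict(p=im,d=d,pos=p,r=r);cv2.imwrite(f"pics/w{tag}.png",im[:,:,::-1]);np.savez(f"w{tag}.npz",**z)
    near=np.array(near)
    for n in("scene","top"):
        im,d=ctrl.capture(n);np.savez(f"{n}{tag}.npz",p=im,d=d)
        try: trayrect(world(d,n),blues(im),near,tag=n)
        except Exception as e: print(n,e)
        a=(170,270,220,360) if n=="scene" else (100,240,200,400)
        cv2.imwrite(f"pics/{n}{tag}.png",cv2.resize(im[a[0]:a[1],a[2]:a[3],::-1],None,fx=4,fy=4))
    try: trayrect(wworld(z),blues(z["p"]),near,tag="wrist")
    except Exception as e: print(e)
E
python3 - <<'E'
from h import *
look("5",(632,-122))
E
```

```text
t 6.9 tcp [ 692.5 -119.5  -27.7] st [  86.1 -217.2] xang -87.29 down [-0. -0. -1.] F [ 1.4 -0.1  0.3] g 0.55 j [-0.34  0.92  1.09 -0.    1.14  1.19]
scene 57 tray [ 638.1 -120.6] st [  31.7 -215.8] [ 97.6 110.2] ang rel st -0.31
top 11 tray [ 586.2 -161.1] st [ -22.  -253.9] [29.8  1.1] ang rel st -3.91
wrist 757 tray [ 661.6 -121. ] st [  55.2 -217.3] [ 41.4 110.5] ang rel st 0.05
```

View pics/scene5.png

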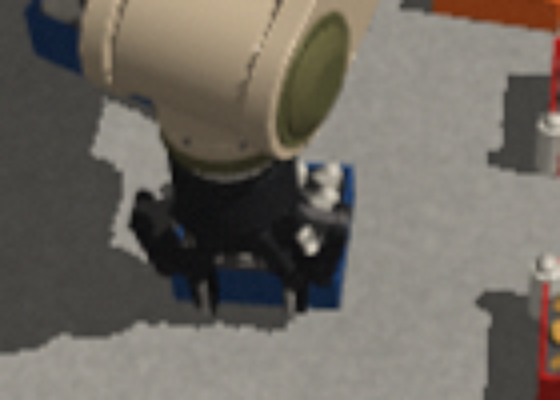

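View pics/w5.png

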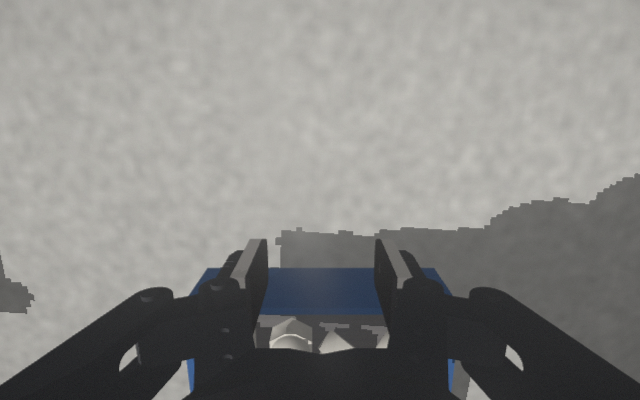

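The contact is good and the tray has moved about 10 mm, staying square. I'll push another 25 mm.

Request:
drive_tool([
  [0,0,-0.002],
  [0,0,-0.003],
  [0,0,-0.003],
  [0,0,-0.003],
  [0,0,-0.003],
  [0,0,-0.003],
  [0,0,-0.003],
  [0,0,-0.003],
  [0,0,-0.002],
  [0,0,0],
], gripper=[0.45,0.45,0.45,0.45,0.45,0.45,0.45,0.45,0.45,0.45], turn=[0,0,0,0,0,0,0,0,0,0])

```text
time_s: 7.88
eef_pos: [667.3, -120.7, -28.0]
ee_rot: [-0.512, 0.512, -0.488, 0.488]
force: [0.5, 0.1, -1.2]
grip_width: 0.548
```

Request:
drive_tool([
  [0,0,0.003],
  [0,0,0.015],
  [0,0,0.012],
  [0,-0.03,0],
  [0,-0.04,0],
  [0,-0.041,0],
  [0,-0.041,0],
  [0,-0.041,0],
], gripper=[0.45,0.45,0.45,0.45,0.45,0.45,0.45,0.45], turn=[0,0,0,0,0,0,0,0])

```text
time_s: 8.55
eef_pos: [697.5, -119.0, 167.2]
ee_rot: [-0.512, 0.512, -0.488, 0.488]
force: [0.2, -0.2, -0.2]
grip_width: 0.551
```

```bash
python3 - <<'E'
from h import *
look("6",(608,-122))
z=np.load("w6.npz");W=wworld(z)
hsv=cv2.cvtColor(z["p"],cv2.COLOR_RGB2HSV).astype(int)
red=((hsv[...,0]<6)|(hsv[...,0]>174))&(hsv[...,1]>130)
t=W[red];t=t[(t[:,2]>40)&(t[:,2]<50)&(np.hypot(*(t[:,:2]-[697,100]).T)<65)];print(cv2.minAreaRect(t[:,:2].astype(np.float32)))
E
```

```text
t 8.55 tcp [ 697.5 -119.   167.2] st [  91.1 -217. ] xang -87.29 down [-0. -0. -1.] F [ 0.2 -0.2 -0.2] g 0.55 j [-0.33  0.76  0.86 -0.    1.52  1.19]
scene 153 tray [ 611.1 -122.5] st [   4.6 -216.4] [101.2 110.6] ang rel st 0.12
top 18 tray [ 594.9 -172.9] st [ -13.9 -266.1] [38.9 97.7] ang rel st -28.68
wrist 281 tray [ 608.2 -123.4] st [   1.8 -217.2] [ 94.7 109.3] ang rel st 0.36
((696.5779418945312, 100.55574798583984), (89.8092269897461, 65.98863983154297), 2.7920732498168945)
```

View pics/w6.png

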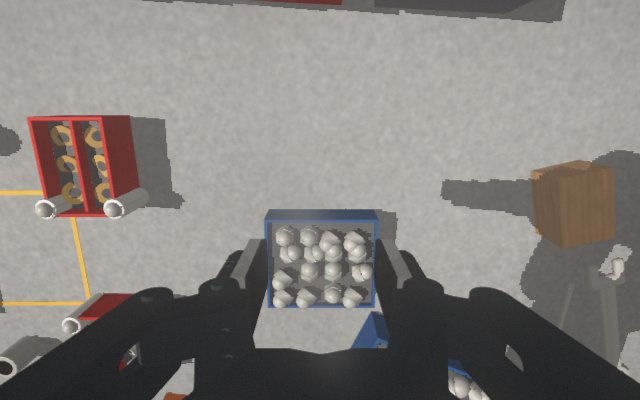

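View pics/top6.png

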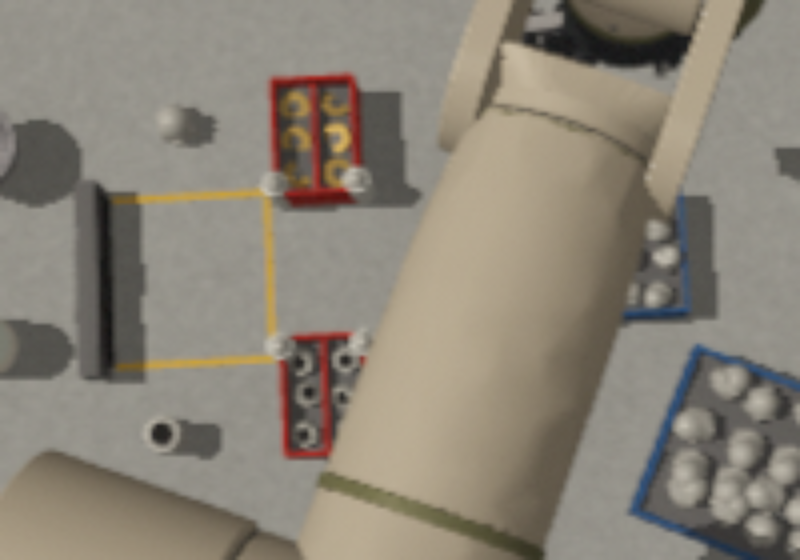

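The tray now sits within about 1 mm of the gap centreline (wrist view, relative to the red box) and square to about 0.3°. Next I'll turn and go behind it.

Request:
drive_tool([
  [0,0,0],
  [0,0,0],
  [0,0,0],
  [0,0,0],
  [0,0,0],
  [0,0,0],
  [0,0,0],
  [0,0,0],
  [0,0,0],
  [0,0,0],
  [0,0,0],
  [0,0,0],
  [0,0,0],
], gripper=[0.45,0.45,0.45,0.45,0.45,0.45,0.45,0.45,0.45,0.45,0.45,0.45,0.45], turn=[-6.92,-6.92,-6.92,-6.92,-6.92,-6.92,-6.92,-6.92,-6.92,-6.92,-6.92,-6.92,-6.92])

```text
time_s: 9.78
eef_pos: [697.2, -119.0, 163.0]
ee_rot: [0.707, -0.707, -0.017, 0.02]
force: [-0.1, -0.5, 0.0]
grip_width: 0.55
```

Request:
drive_tool([
  [-0.018,0,-0.016],
  [-0.018,0,-0.016],
  [-0.018,0,-0.016],
  [-0.018,0,-0.016],
  [-0.0175,0,-0.017],
  [0,0,0],
], gripper=[0.45,0.45,0.45,0.45,0.45,0.45], turn=[0,0,0,0,0,0])

```text
time_s: 10.28
eef_pos: [609.5, -207.0, 163.7]
ee_rot: [0.707, -0.707, -0.014, 0.016]
force: [0.1, -0.1, 0.0]
grip_width: 0.551
```

```bash
cat >> h.py <<'E'
def reds(tag):
    z=np.load(f"w{tag}.npz");W=wworld(z)
    hsv=cv2.cvtColor(z["p"],cv2.COLOR_RGB2HSV).astype(int)
    red=((hsv[...,0]<6)|(hsv[...,0]>174))&(hsv[...,1]>130)
    cs=[]
    for b in([697,100],[501,92]):
        t=W[red];t=t[(t[:,2]>40)&(t[:,2]<50)&(np.hypot(*(t[:,:2]-b).T)<65)]
        if len(t)>20: r=cv2.minAreaRect(t[:,:2].astype(np.float32));print("red",len(t),np.round(r[0],1),np.round(r[1],1),round(r[2],2))
E
python3 - <<'E'
from h import *
look("7",(608,-122))
reds("7")
E
```

```text
t 10.28 tcp [ 609.5 -207.   163.7] st [  -0.9 -300.8] xang 2.48 down [-0.003  0.001 -1.   ] F [ 0.1 -0.1  0. ] g 0.55 j [-0.51  0.6   1.14 -0.    1.4  -0.55]
scene 161 tray [ 611.5 -122.3] st [   5.1 -216.3] [100.7 110.2] ang rel st 0.34
top 27 tray [603.5 -86.1] st [  -1.2 -179.7] [30.  94.5] ang rel st -3.42
wrist 755 tray [ 614.1 -123.1] st [   7.6 -217.2] [ 83.5 108.7] ang rel st 0.17
```

View pics/w7.png

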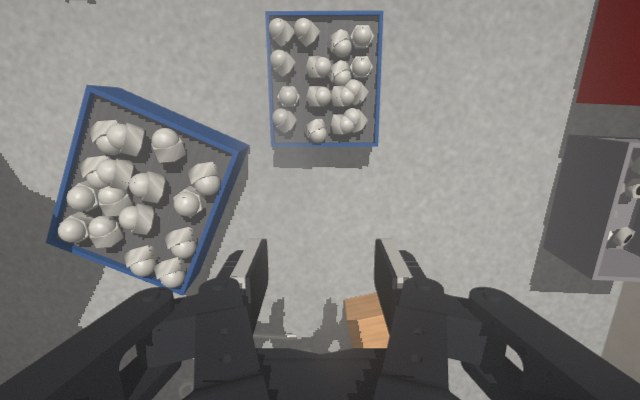

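```bash
python3 - <<'E'
import cv2,numpy as np
im=np.load("scene7.npz")["p"];cv2.imwrite("pics/scene7f.png",im[:,:,::-1])
E
```

```text
(no output)
```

View pics/scene7f.png

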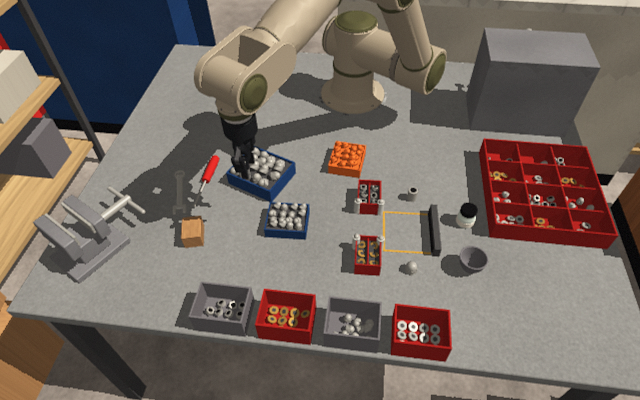

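The tray is centred ahead at pixels (267–382, 12–147), and the big tray's corner (248,150) clears the fingers laterally. I'll descend behind it.

Request:
drive_tool([
  [0.003,0.02,0],
  [0,0.03,0],
  [0,0.03,0],
  [0,0.03,0],
  [0,0.03,0],
  [0,0.03,0],
  [0,0.015,0],
  [0,0.006,0],
  [0,0,0],
], gripper=[0.45,0.45,0.45,0.45,0.45,0.45,0.45,0.45,0.45], turn=[-0.15,0,0,0,0,0,0,0,0])

```text
time_s: 11.18
eef_pos: [614.9, -202.9, -27.8]
ee_rot: [0.707, -0.706, -0.017, 0.019]
force: [-0.1, -0.6, 0.2]
grip_width: 0.55
```

Request:
drive_tool([
  [0,0,0.003],
  [0,0,0.003],
  [0,0,0.003],
  [0,0,0.003],
  [0,0,0.003],
  [0,0,0.003],
  [0,0,0.003],
  [0,0,0.003],
  [0,0,0.003],
  [0,0,0.003],
  [0,0,0.003],
  [0,0,0.003],
  [0,0,0.003],
  [0,0,0],
], gripper=[0.45,0.45,0.45,0.45,0.45,0.45,0.45,0.45,0.45,0.45,0.45,0.45,0.45,0.45], turn=[0,0,0,0,0,0,0,0,0,0,0,0,0,0])

```text
time_s: 12.35
eef_pos: [613.7, -165.3, -25.4]
ee_rot: [-0.707, 0.707, 0.018, -0.017]
force: [0.6, -3.3, 2.5]
grip_width: 0.557
```

```bash
python3 - <<'E'
from h import *
look("8",(607,-100))
reds("8")
E
```

```text
t 12.35 tcp [ 613.7 -165.3  -25.4] st [   5.2 -259.3] xang 2.83 down [ 0.001 -0.001 -1.   ] F [ 0.6 -3.3  2.5] g 0.56 j [-0.45  0.78  1.35 -0.    1.01 -0.5 ]
scene 148 tray [610.4 -99.2] st [   5.  -193.1] [ 98.7 112.2] ang rel st -0.8
top 19 tray [609.2 -54.4] st [   5.9 -148.3] [ 39.  101.2] ang rel st -22.22
wrist 5226 tray [ 607.4 -111.5] st [   1.4 -205.3] [96.8 87.3] ang rel st 0.09
```

View pics/w8.png

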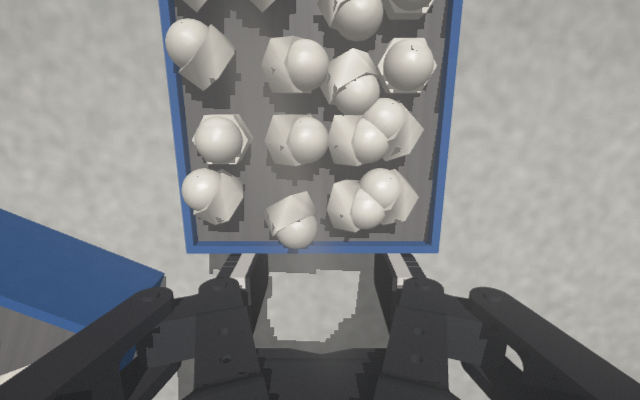

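View pics/scene8.png

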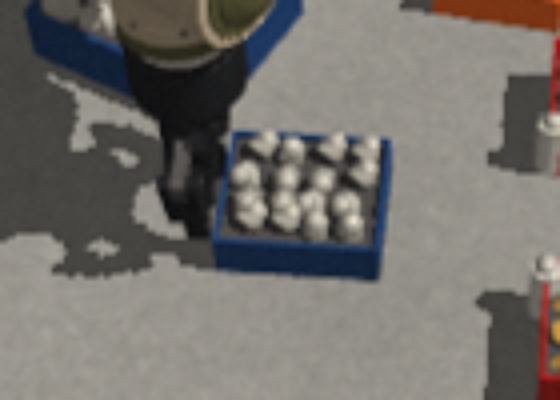

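View pics/top8.png

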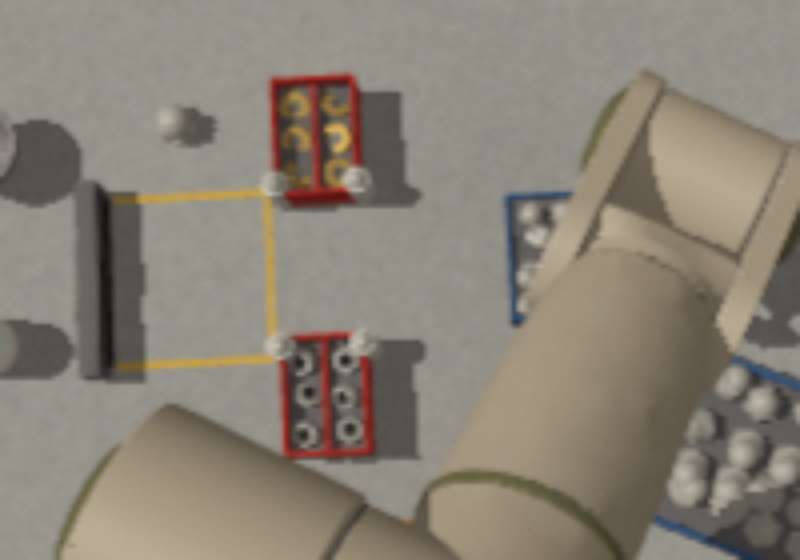

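The tray follows squarely: heading is +0.1° and lateral offset about −1 mm relative to the gap. I'll push on about 70 mm and check again before the posts.

Request:
drive_tool([
  [0,0,0.002],
  [0,0,0.004],
  [0.0001,0,0.004],
  [0.0001,0,0.004],
  [0.0001,0,0.004],
  [0.0001,0,0.004],
  [0.0001,0,0.004],
  [0.0001,0,0.004],
  [0.0001,0,0.004],
  [0.0001,0,0.004],
  [0.0001,0,0.004],
  [0.0001,0,0.004],
  [0,0,0.004],
  [0,0,0.004],
  [0,0,0.004],
  [0,0,0.004],
  [0,0,0.004],
  [0,0,0.004],
  [0,0,0],
], gripper=[0.45,0.45,0.45,0.45,0.45,0.45,0.45,0.45,0.45,0.45,0.45,0.45,0.45,0.45,0.45,0.45,0.45,0.45,0.45], turn=[0,0.1,0,0,0,0,0,0,0,0,0,0,0,0,0,0,0,0,0])

```text
time_s: 14.08
eef_pos: [610.8, -94.6, -26.0]
ee_rot: [0.707, -0.707, -0.017, 0.017]
force: [1.2, -1.0, 1.3]
grip_width: 0.55
```

```bash
python3 - <<'E'
from h import *
look("9",(604,-30))
reds("9")
E
```

```text
t 14.08 tcp [610.8 -94.6 -26. ] st [   5.6 -188.6] xang 2.74 down [-0.  0. -1.] F [ 1.2 -1.   1.3] g 0.55 j [-0.34  0.75  1.41  0.    0.98 -0.39]
scene 137 tray [607.6 -28.9] st [   5.5 -122.7] [ 99.1 110.3] ang rel st -0.46
top 13 tray [618.   20.7] st [ 18.2 -73.7] [27.  75.3] ang rel st -23.5
wrist 5350 tray [605.  -41.1] st [   2.4 -134.9] [96.7 86.9] ang rel st 0.24
```

View pics/w9.png

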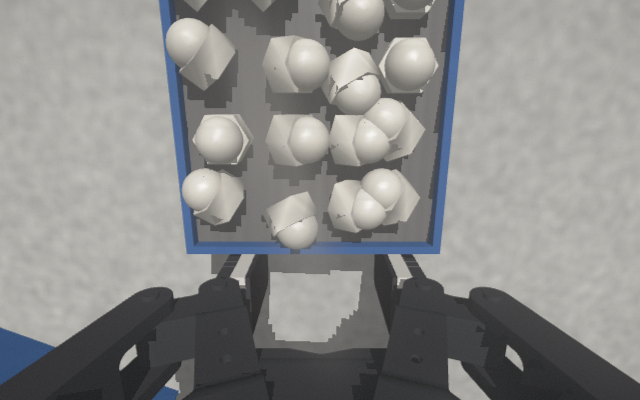

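View pics/scene9.png

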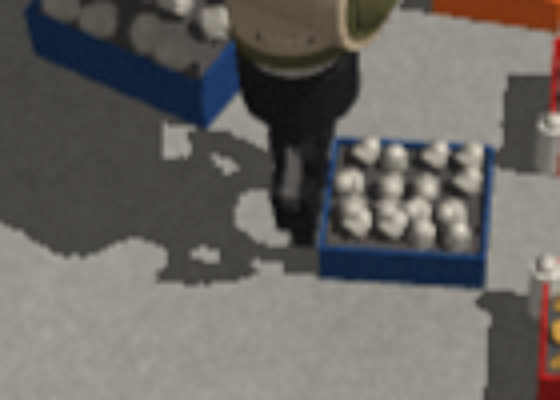

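View pics/top9.png

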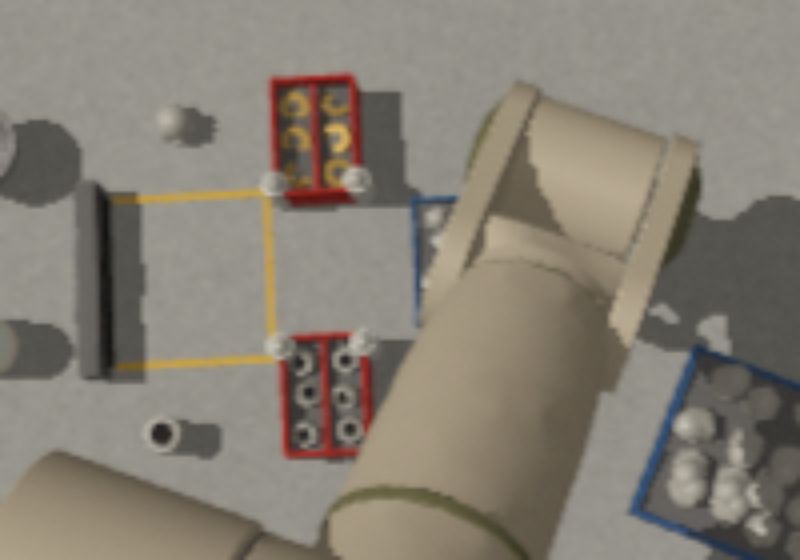

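```bash
cat >> h.py <<'E'
def sced(tag,near):
    z=np.load(f"scene{tag}.npz");W=world(z["d"],"scene");hsv=cv2.cvtColor(z["p"],cv2.COLOR_RGB2HSV).astype(int)
    red=((hsv[...,0]<6)|(hsv[...,0]>174))&(hsv[...,1]>130);cs=[]
    for b in([697,100],[501,92]):
        t=W[red];t=t[(t[:,2]>40)&(t[:,2]<52)&(np.hypot(*(t[:,:2]-b).T)<68)]
        r=cv2.minAreaRect(t[:,:2].astype(np.float32));cs.append(r[0]);print("red",len(t),np.round(r[0],1),np.round(r[1],1),round(r[2],2))
    a,b=map(np.array,cs);m=(a+b)/2;e=(a-b)/np.linalg.norm(a-b);print("mid",m.round(1),"ang",np.degrees(np.arctan2(e[1],e[0])).round(2))
    t=W[blues(z["p"])];t=t[(t[:,2]>29)&(t[:,2]<40)&(np.hypot(*(t[:,:2]-near).T)<85)]
    c,wh,an=cv2.minAreaRect(t[:,:2].astype(np.float32));v=np.array(c)-m;print("tray in station", (v@e).round(1),(v@[-e[1],e[0]]).round(1))
E
python3 - <<'E'
from h import *
sced("0",(645,-122)) 
sced("9",(605,-30))
E
```

```text
red 129 [698.9 100.7] [93.9 62. ] 2.9
red 97 [504.2  90.8] [96.  61.6] 2.74
mid [601.5  95.8] ang 2.9
tray in station 34.5 -218.2
red 126 [699.1 100.7] [93.5 61.9] 2.97
red 100 [504.6  90.9] [95.6 61.7] 2.52
mid [601.9  95.8] ang 2.88
tray in station -0.5 -124.8
```

Scene view relative to both boxes has the tray at x=−0.5, y=−125 and square. It should clear the posts, so I'll push on into the gap.

Request:
drive_tool([
  [0,0,0.002],
  [0,0,0.004],
  [0,0,0.004],
  [0,0,0.004],
  [0,0,0.004],
  [0,0,0.004],
  [0,0,0.004],
  [0,0,0.004],
  [0,0,0.004],
  [0,0,0.004],
  [0,0,0.004],
  [0,0,0.004],
  [0,0,0.004],
  [0,0,0.004],
  [0,0,0],
], gripper=[0.45,0.45,0.45,0.45,0.45,0.45,0.45,0.45,0.45,0.45,0.45,0.45,0.45,0.45,0.45], turn=[0,0,0,0,0,0,0,0,0,0,0,0,0,0,0])

```text
time_s: 15.48
eef_pos: [608.3, -40.4, -25.9]
ee_rot: [0.707, -0.707, -0.017, 0.017]
force: [0.5, 0.3, 0.1]
grip_width: 0.549
```

```bash
python3 - <<'E'
from h import *
look("10",(602,22))
sced("10",(602,26))
E
```

```text
t 15.48 tcp [608.3 -40.4 -25.9] st [   5.7 -134.3] xang 2.75 down [-0.  0. -1.] F [0.5 0.3 0.1] g 0.55 j [-0.26  0.74  1.44  0.    0.96 -0.31]
scene 103 tray [605.8  25.2] st [  6.2 -68.7] [101.3 109.2] ang rel st 1.37
top 7 tray [645.   70.2] st [ 47.5 -25.6] [ 2.9 18.7] ang rel st 4.1
wrist 5402 tray [602.6  13.5] st [  2.5 -80.2] [96.9 86.7] ang rel st 0.07
red 134 [698.5 100.7] [93.9 62. ] 2.94
red 96 [503.9  90.9] [94.1 61.6] 3.14
mid [601.2  95.8] ang 2.86
tray in station 1.1 -70.8
```

View pics/scene10.png

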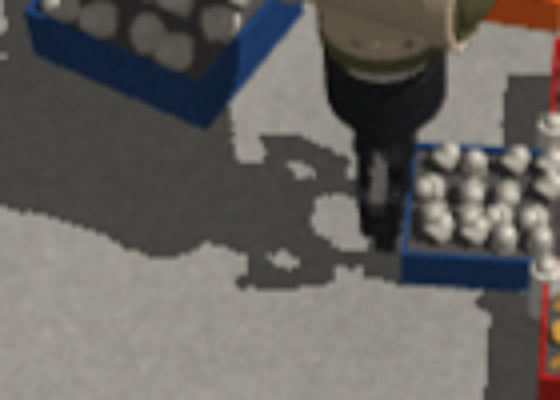

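View pics/w10.png

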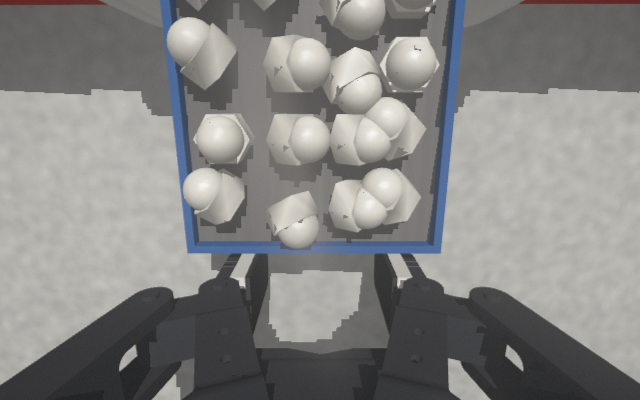

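```bash
python3 - <<'E'
from h import *
z=np.load("w10.npz");W=wworld(z);c=(W-z["pos"])@z["r"]
m=(z["p"].max(-1)<70)&(z["d"]>0)&(z["d"]<160);m[:235]=0
for y0 in range(-130,-40,8):
    k=m&(c[...,1]>=y0)&(c[...,1]<y0+8)
    if k.sum(): print("tool y",y0,"world z",-26-y0-8,"..",-26-y0,"x",c[k][:,0].min().round(0),c[k][:,0].max().round(0),"z",c[k][:,2].min().round(0),c[k][:,2].max().round(0),k.sum())
E
```

```text
tool y -130 world z 96 .. 104 x -65.0 64.0 z 6.0 19.0 8741
tool y -122 world z 88 .. 96 x -65.0 63.0 z -2.0 18.0 11551
tool y -114 world z 80 .. 88 x -62.0 61.0 z -10.0 18.0 7072
tool y -106 world z 72 .. 80 x -60.0 59.0 z -13.0 18.0 4852
tool y -98 world z 64 .. 72 x -58.0 57.0 z -13.0 14.0 6950
tool y -90 world z 56 .. 64 x -54.0 48.0 z 4.0 14.0 1400
tool y -82 world z 48 .. 56 x -35.0 40.0 z -11.0 12.0 777
tool y -74 world z 40 .. 48 x -37.0 36.0 z -11.0 11.0 647
tool y -66 world z 32 .. 40 x -37.0 36.0 z -12.0 11.0 482
tool y -58 world z 24 .. 32 x -37.0 36.0 z -12.0 9.0 387
tool y -50 world z 16 .. 24 x -34.0 23.0 z -11.0 6.0 198
tool y -42 world z 8 .. 16 x -24.0 -24.0 z -4.0 -4.0 1
```

The gripper linkage is wide (±54 mm) just above post height. I'll back off slightly, recentre, close the fingers more and raise 4 mm before the fingers reach the posts.

Request:
drive_tool([
  [0,0,-0.004],
  [0,0,-0.004],
  [-0.003,-0.004,0],
  [0,0,0],
  [0,0,0],
  [0,0,0],
  [0,0,0],
  [0,0,0],
], gripper=[0.45,0.75,0.75,0.75,0.75,0.75,0.75,0.75], turn=[0,0,0,0,0,0,0,0])

```text
time_s: 16.3
eef_pos: [605.7, -49.4, -22.1]
ee_rot: [0.707, -0.707, -0.017, 0.017]
force: [0.0, -0.1, 0.3]
grip_width: 0.249
```

```bash
python3 - <<'E'
from h import *
look("11",(602,22))
sced("11",(602,26))
z=np.load("w11.npz");W=wworld(z);c=(W-z["pos"])@z["r"]
m=(z["p"].max(-1)<70)&(z["d"]>0)&(z["d"]<165);m[:230]=0
for y0 in range(-130,-26,8):
    k=m&(c[...,1]>=y0)&(c[...,1]<y0+8)
    if k.sum(): print("world z",z["pos"][2]-y0-8,"x",c[k][:,0].min().round(0),c[k][:,0].max().round(0),"z",c[k][:,2].min().round(0),c[k][:,2].max().round(0),k.sum())
E
```

```text
t 16.3 tcp [605.7 -49.4 -22.1] st [   2.6 -143.1] xang 2.73 down [-0.  0. -1.] F [ 0.  -0.1  0.3] g 0.25 j [-0.27  0.73  1.45 -0.    0.97 -0.32]
scene 115 tray [606.3  25.4] st [  6.7 -68.4] [ 98.9 108.5] ang rel st 0.48
top 19 tray [609.3  75.8] st [ 12.1 -18.3] [25.3 82.4] ang rel st -19.32
wrist 4808 tray [602.9   9.5] st [  2.6 -84.2] [96.7 78.8] ang rel st 0.01
red 128 [698.7 100.7] [93.7 61.9] 2.75
red 101 [505.   90.9] [97.  61.7] 2.95
mid [601.9  95.8] ang 2.92
tray in station 0.8 -70.5
world z 99.92471963033627 x -63.0 62.0 z 6.0 19.0 8279
world z 91.92471963033627 x -61.0 61.0 z -2.0 18.0 11574
world z 83.92471963033627 x -57.0 56.0 z -10.0 18.0 8487
world z 75.92471963033627 x -53.0 52.0 z -13.0 17.0 5033
world z 67.92471963033627 x -49.0 47.0 z -13.0 14.0 7063
world z 59.92471963033627 x -44.0 43.0 z -9.0 14.0 2039
world z 51.92471963033627 x -33.0 32.0 z -11.0 14.0 672
world z 43.92471963033627 x -24.0 23.0 z -11.0 11.0 256
world z 35.92471963033627 x -24.0 24.0 z -10.0 11.0 251
world z 27.92471963033627 x -11.0 24.0 z -11.0 11.0 150
world z 19.924719630336266 x 10.0 22.0 z -8.0 11.0 86
```

View pics/w11.png

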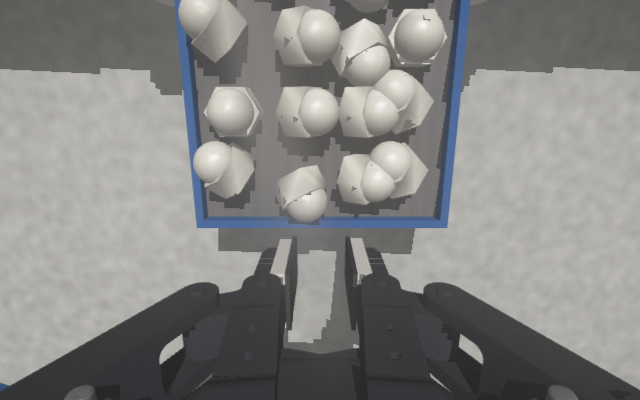

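Clearance is now good, and the tray is centred and square. I'll continue through the gap.

Request:
drive_tool([
  [0,0,0.003],
  [0,0,0.003],
  [0,0,0.003],
  [0,0,0.003],
  [0,0,0.004],
  [0,0,0.004],
  [0,0,0.004],
  [0,0,0.004],
  [0,0,0.004],
  [0,0,0.004],
  [0,0,0.004],
  [0,0,0.004],
  [0,0,0.004],
  [0,0,0.004],
  [0,0,0.004],
  [0,0,0.004],
  [0,0,0],
], gripper=[0.75,0.75,0.75,0.75,0.75,0.75,0.75,0.75,0.75,0.75,0.75,0.75,0.75,0.75,0.75,0.75,0.75], turn=[0,0,0,0,0,0,0,0,0,0,0,0,0,0,0,0,0])

```text
time_s: 17.87
eef_pos: [602.8, 11.5, -22.0]
ee_rot: [0.707, -0.707, -0.017, 0.017]
force: [-0.6, -0.2, -0.5]
grip_width: 0.251
```

```bash
python3 - <<'E'
from h import *
look("12",(600,75))
sced("12",(600,75))
E
```

```text
t 17.87 tcp [602.8  11.5 -22. ] st [  2.5 -82.2] xang 2.75 down [-0.  0. -1.] F [-0.6 -0.2 -0.5] g 0.25 j [-0.18  0.72  1.47  0.    0.96 -0.22]
scene 57 tray [602.5  76.8] st [  5.3 -17. ] [ 96.9 108. ] ang rel st 1.13
top 7 tray [637.4 128. ] st [42.5 32.6] [ 6.5 11.9] ang rel st -3.29
wrist 5152 tray [600.2  66. ] st [  2.5 -27.7] [96.7 87.8] ang rel st 0.02
red 132 [700.4 100.7] [95.3 61.9] 2.99
red 96 [503.7  91. ] [95.1 61.8] 3.49
mid [602.   95.9] ang 2.82
tray in station -0.5 -19.1
```

View pics/w12.png

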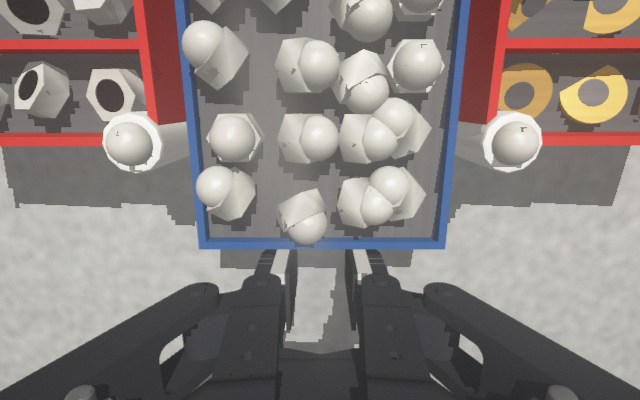

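View pics/top12.png

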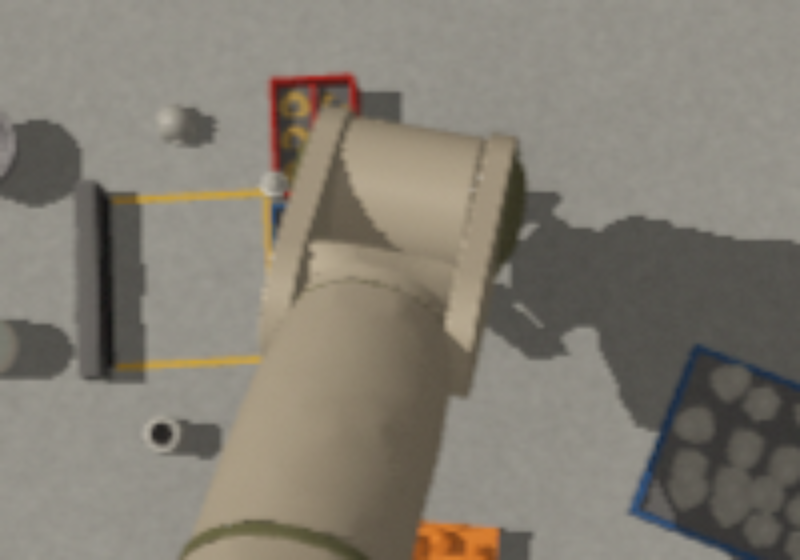

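The wrist view has the posts at (132,140) and (512,140), so their midpoint is 322. The tray spans 190–455 on that row, so its middle is 322: dead centre. I'll keep going.

Request:
drive_tool([
  [0,0,0.002],
  [0,0,0.004],
  [0,0,0.004],
  [0,0,0.004],
  [0,0,0.004],
  [0,0,0.004],
  [0,0,0.004],
  [0,0,0.004],
  [0,0,0.004],
  [0,0,0.004],
  [0,0,0.004],
  [0,0,0.004],
  [0,0,0.004],
  [0,0,0.004],
  [0,0,0.004],
  [0,0,0.004],
  [0,0,0],
], gripper=[0.75,0.75,0.75,0.75,0.75,0.75,0.75,0.75,0.75,0.75,0.75,0.75,0.75,0.75,0.75,0.75,0.75], turn=[0,0,0,0,0,0,0,0,0,0,0,0,0,0,0,0,0])

```text
time_s: 19.43
eef_pos: [599.8, 73.4, -22.0]
ee_rot: [0.707, -0.707, -0.017, 0.017]
force: [-0.6, -0.2, 0.5]
grip_width: 0.254
```

```bash
python3 - <<'E'
from h import *
look("13",(598,137))
sced("13",(598,137))
im=np.load("scene13.npz")["p"];cv2.imwrite("pics/scene13.png",cv2.resize(im[150:290,320:500,::-1],None,fx=4,fy=4))
E
```

```text
t 19.43 tcp [599.8  73.4 -22. ] st [  2.5 -20.2] xang 2.75 down [-0.     0.001 -1.   ] F [-0.6 -0.2  0.5] g 0.25 j [-0.07  0.72  1.46  0.    0.96 -0.12]
scene 74 tray [599.5 140.4] st [ 5.3 46.8] [107.7  98.1] ang rel st -2.94
top 0 tray [0. 0.] st [-600.1  -65.7] [0. 0.] ang rel st -2.66
wrist 3885 tray [597.4 127.9] st [ 2.6 34.3] [96.5 87.8] ang rel st 0.19
red 129 [699.5 100.7] [94.2 62.1] 3.01
red 29 [505.9 117.1] [19.  95.1] 76.17
mid [602.7 108.9] ang -4.82
tray in station -5.8 31.2
```

View pics/w13.png

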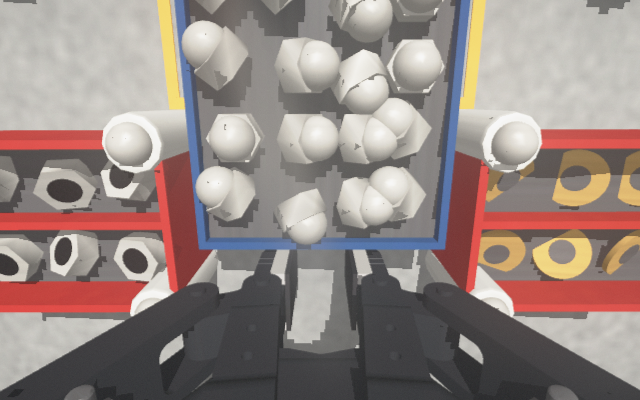

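View pics/scene13.png

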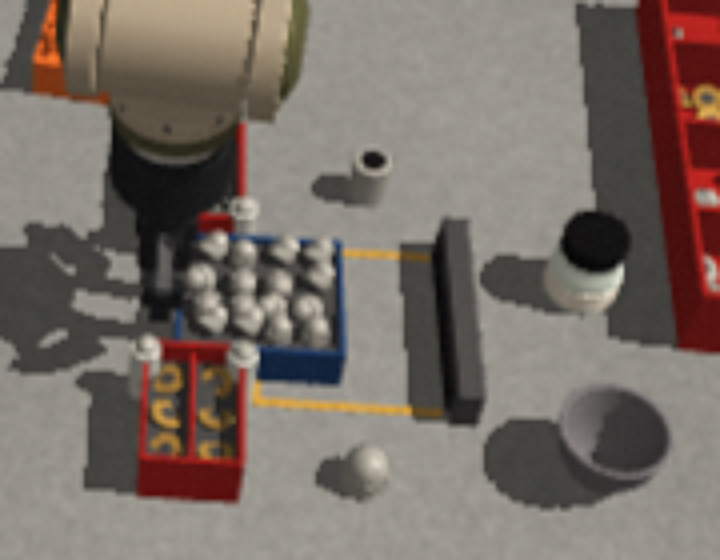

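Request:
drive_tool([
  [0,0,0.002],
  [0,0,0.004],
  [0,0,0.004],
  [0,0,0.004],
  [0,0,0.004],
  [0,0,0.004],
  [0,0,0.004],
  [0,0,0.004],
  [0,0,0.004],
  [0,0,0.004],
  [0,0,0.004],
  [0,0,0.004],
  [0,0,0.004],
  [0,0,0.004],
  [0,0,0.003],
  [0,0,0],
], gripper=[0.75,0.75,0.75,0.75,0.75,0.75,0.75,0.75,0.75,0.75,0.75,0.75,0.75,0.75,0.75,0.75], turn=[0,0,0,0,0,0,0,0,0,0,0,0,0,0,0,0])

```text
time_s: 20.92
eef_pos: [597.2, 130.2, -21.9]
ee_rot: [0.707, -0.707, -0.017, 0.017]
force: [0.5, -0.7, -0.0]
grip_width: 0.246
```

```bash
python3 - <<'E'
from h import *
look("14",(595,197))
im=np.load("scene14.npz")["p"];cv2.imwrite("pics/scene14.png",cv2.resize(im[150:290,320:500,::-1],None,fx=4,fy=4))
E
```

```text
t 20.92 tcp [597.2 130.2 -21.9] st [ 2.5 36.6] xang 2.75 down [ 0.  0. -1.] F [ 0.5 -0.7 -0. ] g 0.25 j [ 0.02  0.73  1.44  0.    0.97 -0.03]
scene 132 tray [596.8 196.9] st [  5.2 103.3] [100.8 109.4] ang rel st 0.7
top 0 tray [0. 0.] st [-600.1  -65.7] [0. 0.] ang rel st -2.66
wrist 3805 tray [594.7 184.5] st [ 2.6 91. ] [96.4 88. ] ang rel st 0.17
```

View pics/w14.png

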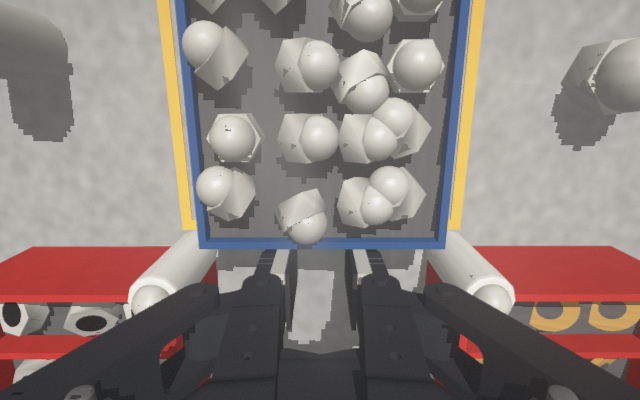

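View pics/scene14.png

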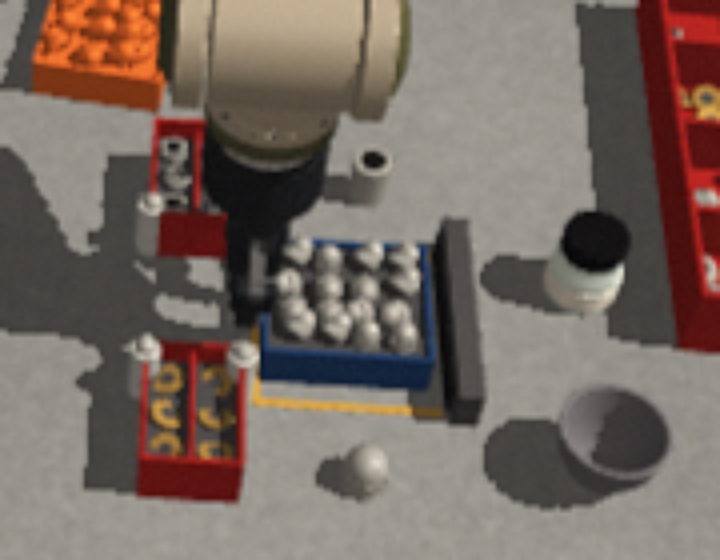

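The tray sits between the yellow lines with about 9 mm left to the stop. I'll make the final approach in small steps with force checks.

Request:
drive_tool([
  [0,0,0.002],
  [0,0,0.002],
  [0,0,0.002],
  [0,0,0.0015],
  [0,0,0],
], gripper=[0.75,0.75,0.75,0.75,0.75], turn=[0,0,0,0,0])

```text
time_s: 21.48
eef_pos: [597.0, 137.0, -21.8]
ee_rot: [-0.707, 0.707, 0.017, -0.017]
force: [0.7, -2.5, 1.4]
grip_width: 0.249
```

Request:
drive_tool([
  [0,0,0.001],
  [0,0,0.001],
  [0,0,0],
], gripper=[0.75,0.75,0.75], turn=[0,0,0])

```text
time_s: 21.73
eef_pos: [596.9, 138.9, -21.9]
ee_rot: [-0.707, 0.707, 0.017, -0.017]
force: [1.5, -3.7, 2.0]
grip_width: 0.25
```

Request:
drive_tool([
  [0,0,0.001],
  [0,0,0],
], gripper=[0.75,0.75], turn=[0,0])

```text
time_s: 21.9
eef_pos: [596.9, 139.9, -21.9]
ee_rot: [-0.707, 0.707, 0.017, -0.017]
force: [0.1, -3.4, 2.8]
grip_width: 0.248
```

Request:
drive_tool([
  [0,0,0.001],
  [0,0,0],
], gripper=[0.75,0.75], turn=[0,0])

```text
time_s: 22.07
eef_pos: [597.0, 140.0, -21.8]
ee_rot: [-0.706, 0.707, 0.017, -0.017]
force: [0.5, -8.6, 3.0]
grip_width: 0.249
```

```bash
python3 - <<'E'
from h import *
look("15",(595,203))
im=np.load("scene15.npz")["p"];cv2.imwrite("pics/scene15.png",cv2.resize(im[180:260,370:450,::-1],None,fx=7,fy=7,interpolation=cv2.INTER_CUBIC))
E
```

```text
t 22.07 tcp [597.  140.  -21.8] st [ 2.8 46.4] xang 2.73 down [ 0.001 -0.001 -1.   ] F [ 0.5 -8.6  3. ] g 0.25 j [ 0.04  0.74  1.43 -0.    0.98 -0.01]
scene 142 tray [596.2 207.4] st [  5.1 113.8] [ 99.3 109.2] ang rel st 0.19
top 0 tray [0. 0.] st [-600.1  -65.7] [0. 0.] ang rel st -2.66
wrist 3978 tray [594.4 194.3] st [  2.7 100.8] [96.4 88. ] ang rel st 0.11
```

View pics/scene15.png

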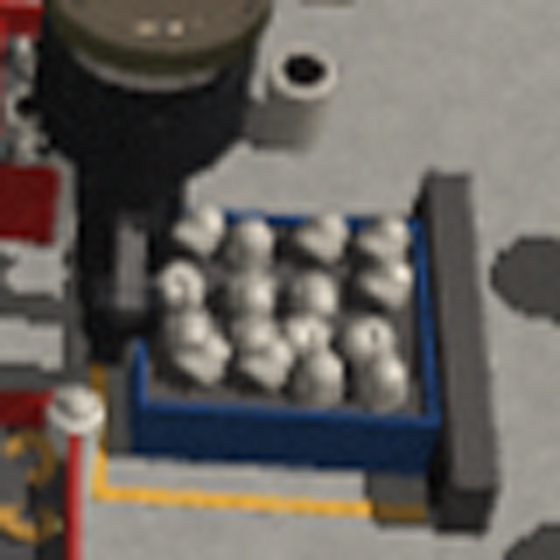

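The tray is stalled against the stop and the force is rising to 8.6 N. I'll give one gentle 1 mm press to seat it, then withdraw and look.

Request:
drive_tool([
  [0,0,0.001],
  [0,0,0],
  [0,0,0],
], gripper=[0.75,0.75,0.75], turn=[0,0,0])

```text
time_s: 22.47
eef_pos: [597.1, 140.0, -21.8]
ee_rot: [-0.706, 0.708, 0.017, -0.017]
force: [1.0, -13.8, 3.5]
grip_width: 0.253
```

Request:
drive_tool([
  [0,0,-0.003],
  [0,0,-0.006],
  [0,0,-0.006],
  [0,-0.02,0],
  [0,-0.035,0],
  [0,-0.035,0],
  [0,-0.035,0],
  [0,-0.035,0],
  [0,-0.035,-0.01],
  [0,0,0],
], gripper=[0.75,0.75,0.75,0.75,0.75,0.75,0.75,0.75,0.75,0.75], turn=[0,0,0,0,0,0,0,0,0,0])

```text
time_s: 23.3
eef_pos: [600.5, 116.0, 180.3]
ee_rot: [-0.707, 0.707, 0.021, -0.013]
force: [-0.1, -0.0, 0.8]
grip_width: 0.251
```

Request:
drive_tool([
  [0,0,-0.03],
  [0,0,-0.03],
  [0,0,-0.03],
  [0,0,-0.03],
  [0,0,-0.03],
  [0,0,-0.03],
  [0,0,-0.03],
  [0,0,-0.03],
  [0,0,0],
], gripper=[0.75,0.75,0.75,0.75,0.75,0.75,0.75,0.75,0.75], turn=[0,0,0,0,0,0,0,0,0])

```text
time_s: 24.05
eef_pos: [608.8, -127.8, 172.1]
ee_rot: [-0.707, 0.707, 0.015, -0.015]
force: [-0.3, -0.8, 0.0]
grip_width: 0.249
```

```bash
python3 - <<'E'
from h import *
look("16",(595,203))
sced("16",(595,203))
z=np.load("scene16.npz");cv2.imwrite("pics/scene16f.png",z["p"][:,:,::-1])
z=np.load("top16.npz");cv2.imwrite("pics/top16.png",cv2.resize(z["p"][110:230,180:320,::-1],None,fx=5,fy=5,interpolation=cv2.INTER_CUBIC))
E
```

```text
t 24.05 tcp [ 608.8 -127.8  172.1] st [   2.1 -221.6] xang 2.46 down [-0.001 -0.001 -1.   ] F [-0.3 -0.8  0. ] g 0.25 j [-0.39  0.55  1.21 -0.    1.39 -0.44]
scene 166 tray [596.8 206.9] st [  5.7 113.2] [100.5 110.8] ang rel st 0.79
top 148 tray [591.2 204.5] st [ -0.  111.1] [ 96.2 113.9] ang rel st -0.96
wrist 0 tray [0. 0.] st [-600.1  -65.7] [0. 0.] ang rel st -2.66
red 130 [698.5 100.8] [93.1 62. ] 2.6
red 103 [503.6  90.9] [96.2 61.4] 2.91
mid [601.1  95.9] ang 2.92
tray in station 1.4 111.0
```

View pics/top16.png

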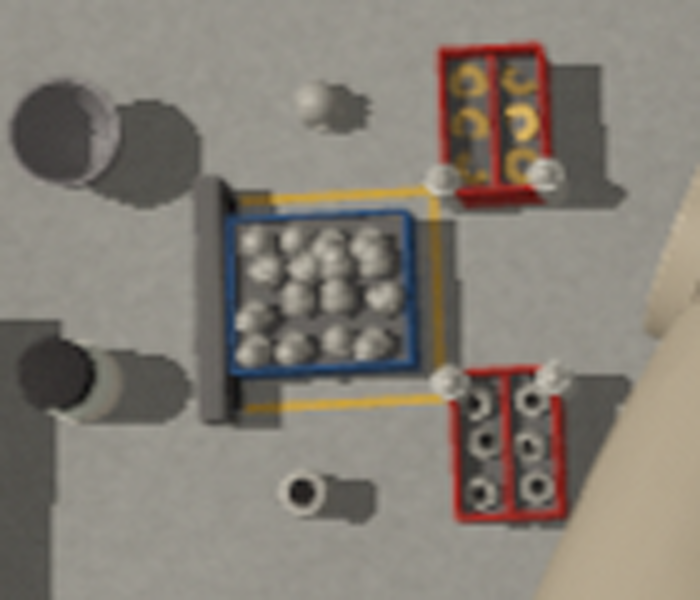

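View pics/scene16f.png

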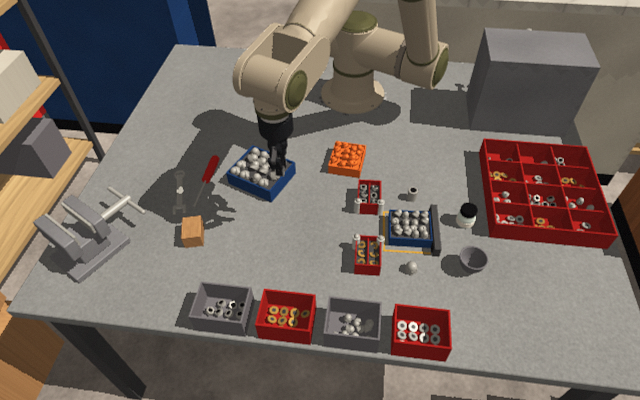

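The top view shows the tray flush against the stop and centred between the yellow lines. The bystanders are where they started. I'm handing it in.

```bash
python3 -c "
from rig import ctrl
print(ctrl.finish_job())"
```

```text
the job is handed in; nothing more can be done
None
```

The smaller blue tray is parked with its front against the black rubber stop, square between the yellow lines. I handed the job in at about 24 s of the 72 s allowed. Nothing reports whether it passed.

**What I did:** I slid the tray sideways about 35 mm onto the gap's centreline with two fingertips. Then I pushed it from behind, straight through the gap, until it seated against the stop. The force readings I took peaked at about 14 N, and I backed the robot clear afterwards.

**Last checks:**

| Check | Result |
|---|---|
| Across the gap | 0.0 mm (top camera) and 1.4 mm (scene camera) off centre |
| Along the travel | about 111 mm in both cameras, against a nominal 110 mm |
| Square to the station | 0.1° on the wrist camera just before the final press |
| Bystanders and look-alikes | where they started, as far as the pictures show |

**Disagreements:**
- **Fingertip height:** The real fingertips sat about 47 mm higher than the reported tool position implied. My first side pass therefore went over the tray without touching it. I corrected this from the pictures.
- **Final angle:** The two fixed cameras disagreed on the tray's final angle, +0.8° and −1.0°. I took this as noise.
- **Camera offset:** The cameras also differ by 2–5 mm in absolute position, so I judged the tray relative to the boxes wherever the same camera showed them.

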